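Hold the soldering tweezers at the marked gap around a setting

ROBOT

A 6-joint arm with a two-finger parallel gripper is mounted at the origin on the work surface. World frame = base frame: x ahead of the robot, y to its left, z up, the work surface at z = 0. Lengths are in m, angles in rad, forces in N, time in s.
With the tool pointing down it reaches from about 0.35 to 0.85 m from the base axis. Payload 8.1 kg.
Tool frame: the origin (TCP) lies on the centre line of the jaws, within the pads' length; the fingertips stand 19 mm ahead of it and the grasp point (between the pads) is the TCP (robot.tips_ahead is the distance from the TCP to the fingertips, in m); y points along the fingers, z is the direction in which the jaws open and shut, and the axes are right-handed (so a half turn about y gives the same grasp; the last joint's range is limited). The gripper opens to 93 mm and grips with 3 to 60 N. Pads are 15 mm wide; open, the fingers measure 128 mm over their backs; the gripper's body (75 mm by 188 mm) begins 65 mm behind the grasp point.
Start: joints at [1.055, 0.13, 1.488, -0, 1.523, -0.085], TCP at [0.251, 0.545, 0.238] pointing down, gripper open.
Joint ranges: [-2.96, 2.96], [-0.89, 2.26], [0.02, 2.5], [-1.34, 4.48], [0, 2.73], [-2.66, 2.66]. Speed limits (rad/s): [2.39, 2.39, 2.79, 3.14, 3.14, 3.14].

INTERFACE

Orientations are given as a rotation vector (axis times angle).
In Python, from plant import robot, imaging, models gives the robot as it stands.
- The arm moves only by the tool carry_out, never from a script. Its argument "motion" is one flat list of numbers, 7 for each row, row after row: the shift along the tool's x, y, z in m, then the turn, a rotation vector about the tool's x, y, z in degrees, then the opening, from -1 (shut) to 1 (fully open). A call has exactly 5 rows; each row shifts and turns the pose as measured when the row begins, along the tool's axes as they then stand; what a row does not reach is not made up. A row lasts 1/10 s, in which the tool goes at most 50 mm and 8.59 degrees, less where a joint would pass 70% of its speed; a pose out of reach is approached as far as the arm can. A call is refused whole if a number of a shift passes 0.05 or a number of a turn 8.59, either way. A call with a gripper value outside its range is refused whole. The fingers move at their own pace and stop on an object; "squeeze" is the grip in N (left out, the last holds). Time passes only in rows, so rows that do not move let the fingers close, or fill a call up. It gives the time, the measured TCP pose, the force and the opening at its end, in the units of the state.
- robot.read_state(): the state, without advancing time (a new reading comes with each control period).
- imaging.read_camera(name): name is "side" or "top"; returns the picture (420x560x3 uint8, blue, green, red); there is no depth.
- imaging.camera_model(name): a dict with "K" (3x3 intrinsics, pixels), "k1" (the pictures are not rectified: a ray, as slopes to the right and down, at radius r is drawn at 1 + k1 r^2 times it, then the intrinsics apply), "position" and "orientation" of the camera in the world. Camera axes: x right, y down, z forward; pixel columns grow to the right and rows downward; lengths in m; the calibration is good to about 2 mm. A picture is of the moment at which its call begins. camera_model takes no time and is no camera call.
- robot.close_job(): hands the job in, once; it reports no verdict.
Trained networks look in the newest picture that a camera, given by its name, has taken for a name from the list of things; names that differ only in an ending like _2 or _b are one class to them, and where a whole thing is asked for, a point or a joint stands for the part that bears it (a point fixed in the world has none). Each returns a list of dicts, best first, with "confidence" (0 to 1); they miss things now and then, are a little off and sometimes report something else, mostly with a low value. They report only what shows in the picture. A call takes as long as a camera call.
- models.outline_of(camera, thing): "pixels" (420x560 bool, what is visible of it) and "pixel" ([column, row] in pixels, amid what is visible of it).
The state is a dict: "t": time; "q": joint angles; "dq": joint speeds; "joint_torque": joint torques, N m; "tool_pos": TCP position; "orientation": TCP orientation; "force": force on the tool from outside, world axes, zero at the start; "wrist_torque": the same for the moment, N m; "opening": finger opening in m.
Only numpy, scipy, OpenCV 4.12 (cv2) and the standard library are available. Lean on these libraries where they do the work, as an engineer would, in place of code of your own. Each camera call takes 0.05 s, during which the arm holds its last target.

TASK

Pull the bench drawer out to its stop, leave it out, and take the sprung tweezers from it. Bring them, lying level, over the tray and lower the tips so that the brass setting with the green stone stands midway between them, tips below its top; squeeze them so that the pointer stands on the green mark (24 mm between the tips) and keep that gap steady. The solder is still setting, so do not shift or knock over either setting, and rest the tweezers on nothing: the program finishes while still holding them so in the gripper.

Things in the scene. Friction and masses are not known exactly. Their poses are not given: they have to be found in the camera images.
- cabinet: low wooden bench-top drawer unit, 240 deep x 300 wide x 58 mm high, fixed; origin at the centre of its underside, its x axis points from the drawer front to the back, so the drawer slides out along -x. The drawer floor lies 16 mm above the bench, its side walls reach 44 mm and its front panel 53 mm above the bench; inside it is 256 mm wide
- drawer (a joint): how far the drawer is out: 0 = shut, 0.150 m = at its stop; it needs about 2 N and stays where it is left
- drawer_handle (a point): middle of the drawer's horizontal brass bar handle (11 mm thick, 120 mm long along the drawer front, 39 mm free space behind the bar), 35.5 mm above the bench; it can be pinched from above across the bar. It moves with the drawer
- tweezers_grip (a point): midway between the two red grips of the tweezers (grips 70 mm long, 40 mm behind to 30 mm in front of this point, 16 mm high), half-way up, 8 mm above the underside. x points to the tips, y to the fixed arm, z up. Squeeze here across y: over the outsides of the grips 47 mm when open (y = +18.5 and -29 mm), 37 mm at the marked gap; 0.64 mm per mm of tip gap
- tips_middle (a point): point 58 mm in front of tweezers_grip on the centre line and 1 mm lower: midway between the tips at the marked gap. The tips end 7 mm further on; they are 3 mm thick and 8 mm high (4 mm above and below this point)
- tip_fixed (a point): inner face of the fixed arm's tip
- tip_sprung (a point): inner face of the sprung arm's tip; the distance to tip_fixed is the tip gap (40 mm open, 24 mm at the mark)
- spring_arm (a joint): closing angle of the sprung arm: 0 = open (gap 40 mm), 0.098 rad = at the mark (gap 24 mm), 0.2 rad = end of travel (gap about 7 mm). At the grips the spring pushes back with about 3 N when open, 6 N at the mark, 9.5 N at the end
- tweezers: loose sprung tweezers, 180 mm long, 75 g, lying flat across the drawer, tips to the right as seen from the robot; hinge 105 mm behind the grip point. Origin on the underside below tweezers_grip, same axes: x lies along the fixed arm, parallel to the centre line at the marked gap. A white strip across the arms 40 mm in front has the green mark; the sprung arm has the black pointer
- tray: steel tray 240 x 220 mm, rim 14 mm high, fixed, with a white ceramic board 200 x 170 mm (top 18 mm above the bench) and on it two dark bricks 42 x 42 mm (tops 38 mm above the bench), centred 48 mm either way along the tray's x axis; origin under the tray's centre
- setting_green_mid (a point): half-way up the loose upright brass setting with a green stone on top: round, 12 mm across, 24 mm tall, 25 g, standing on one of the bricks; this point is 12 mm above the brick
- setting_red_mid (a point): the same for the setting with the red stone, on the other brick: leave it alone
- setting_green: the green-stone setting; origin at the centre of its underside

How it is judged:
By the outcome, as a careful person would: the job done as asked, in the order asked, and still so for the second after the job is handed in, while the arm keeps its last pose, push and grip.
It also fails if it takes over 54 s, if anything falls off the work surface, if the arm or the gripper's body presses on something with over 40 N, if the wrist force passes 120 N, or if a joint passes its speed limit or range.

## Working session

There is one attempt and no reset: what is moved stays moved. The work goes in short steps, Python scripts to look and compute and a tool call to move; the robot and the scene stay as the last step left them, time stands still between calls to the robot, and variables do not carry over. Pictures are saved under pics/ and viewed, and the job is handed in when it is done.

Besides the shell and the picture viewer there is one more tool, called after "Request:" as name(argument=value, ...), one argument or row to a line, values as JSON. carry_out: Moves the arm, as the interface text tells. Its arguments: {"type":"object","properties":{"motion":{"type":"array","items":{"type":"number"}},"squeeze":{"type":"number"}},"required":["motion"]}

```bash
ls; mkdir -p pics; python3 - <<'E'
from plant import robot, imaging, models
import cv2
s=robot.read_state();print({k:s[k] for k in('t','tool_pos','orientation','opening','force')})
for n in('side','top'):
    cv2.imwrite(f'pics/{n}0.png',imaging.read_camera(n)); print(imaging.camera_model(n))
E
```

```text
pics
{'t': 0.0, 'tool_pos': array([0.2502792 , 0.54472666, 0.23658541]), 'orientation': array([-1.5460253 ,  0.33837914, -0.33750579]), 'opening': 0.09321611608901664, 'force': array([ 0.56926275, -0.18508729, -0.66016879])}
{'K': array([[503.62910409,   0.        , 276.41934614],
       [  0.        , 503.62910409, 205.32423738],
       [  0.        ,   0.        ,   1.        ]]), 'k1': -0.05857934260930392, 'position': array([ 0.49573545, -0.84668415,  0.62273938]), 'orientation': array([-2.14122265,  0.12623319, -0.089046  ])}
{'K': array([[383.39167214,   0.        , 272.98974814],
       [  0.        , 383.39167214, 215.6451761 ],
       [  0.        ,   0.        ,   1.        ]]), 'k1': -0.041122102407352104, 'position': array([0.46457777, 0.03073861, 0.79532266]), 'orientation': array([-2.10001391,  2.1382124 , -0.20970868])}
```

View pics/side0.png

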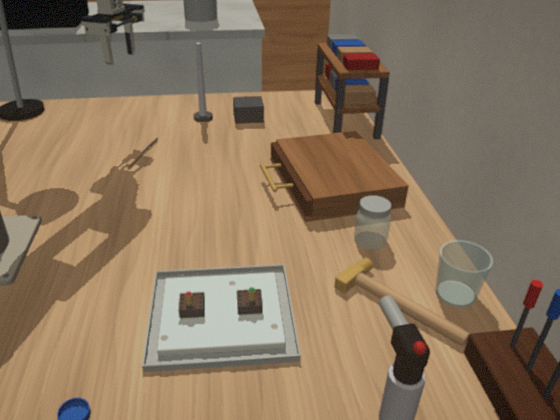

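View pics/top0.png

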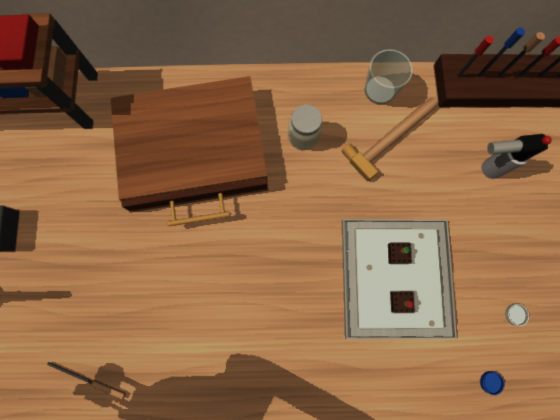

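```bash
cat > h.py <<'E'
import numpy as np, cv2
from scipy.spatial.transform import Rotation as R
from scipy.optimize import least_squares
from plant import robot, imaging, models
def cam(n):
    c=imaging.camera_model(n); return c['K'],c['k1'],np.array(c['position']),R.from_rotvec(c['orientation']).as_matrix()
def proj(n,P):
    K,k1,p,M=cam(n); X=(np.atleast_2d(P)-p)@M; s=X[:,:2]/X[:,2:]; r2=(s**2).sum(1,keepdims=True)
    s=s*(1+k1*r2); return s*[K[0,0],K[1,1]]+K[:2,2]
def ray(n,uv):
    K,k1,p,M=cam(n); d=(np.atleast_2d(uv).astype(float)-K[:2,2])/[K[0,0],K[1,1]]; s=d.copy()
    for _ in range(20): s=d/(1+k1*(s**2).sum(1,keepdims=True))
    return p,np.c_[s,np.ones(len(s))]@M.T
def atz(n,uv,z):
    p,d=ray(n,uv); return p+d*((z-p[2])/d[:,2:])
def tri(uvs,z=None):
    A=[];b=[]
    for n,uv in uvs.items():
        p,d=ray(n,uv); d=d[0]/np.linalg.norm(d[0]); Q=np.eye(3)-np.outer(d,d); A.append(Q);b.append(Q@p)
    x=np.linalg.lstsq(np.vstack(A),np.hstack(b),rcond=None)[0]; return x
def st():
    s=robot.read_state(); M=R.from_rotvec(s['orientation']).as_matrix()
    print('t %.2f pos %s op %.4f F %s'%(s['t'],np.round(s['tool_pos'],4),s['opening'],np.round(s['force'],2)));print('x',M[:,0].round(3),'y',M[:,1].round(3),'z',M[:,2].round(3), 'q',np.round(s['q'],2)); return s,M
E
python3 - <<'E'
from h import *
st()
for n in('side','top'):
    im=imaging.read_camera(n); vis=im.copy()
    for th in('cabinet','drawer_handle','setting_green_mid','setting_red_mid','tray'):
        o=models.outline_of(n,th)
        for e in o[:2]:
            print(n,th,round(e['confidence'],2),np.round(e['pixel'],1),e['pixels'].sum())
        if o:
            m=o[0]['pixels'].astype(np.uint8)
            c,_=cv2.findContours(m,0,1)
            c=max(c,key=cv2.contourArea); print(cv2.minAreaRect(c)); cv2.drawContours(vis,[c],-1,(255,0,255),1)
    cv2.imwrite(f'pics/{n}1.png',vis)
E
```

```text
t 0.10 pos [0.2503 0.5448 0.2367] op 0.0925 F [ 0.48 -0.17 -0.89]
x [ 0.909 -0.418 -0.   ] y [-0.001 -0.001 -1.   ] z [ 0.418  0.909 -0.002] q [ 1.05  0.13  1.49 -0.    1.52 -0.09]
side cabinet 0.94 [334.3 172.5] 8737
((333.39459228515625, 174.3324432373047), (87.39102935791016, 142.39382934570312), 81.02737426757812)
side setting_green_mid 0.65 [251.3 297.6] 59
((251.5, 294.0), (10.0, 5.0), 90.0)
side tray 0.93 [219.4 320.2] 14214
((217.97242736816406, 317.5310363769531), (100.06232452392578, 159.72390747070312), 86.633544921875)
top cabinet 0.82 [189.6 145.7] 17561
((187.63641357421875, 153.9158477783203), (136.59967041015625, 150.15231323242188), 81.52884674072266)
top drawer_handle 0.8 [195.4 198.2] 2110
((194.9375457763672, 204.90037536621094), (34.11729431152344, 146.1331787109375), 81.11934661865234)
top setting_green_mid 0.38 [403.3 247.4] 50
((405.0, 250.0), (6.0, 8.0), 90.0)
top tray 0.86 [394.8 280.9] 12851
top tray 0.59 [406.3 250.3] 33
((398.5, 278.5), (119.0, 113.0), 90.0)
```

```bash
python3 - <<'E'
import cv2,numpy as np
a=cv2.imread('pics/top0.png');b=cv2.imread('pics/side0.png')
cv2.imwrite('pics/z1.png',cv2.resize(a[70:235,100:280],None,fx=4,fy=3.6,interpolation=cv2.INTER_CUBIC)[:600])
c=cv2.resize(a[210:345,335:465],(520,540),interpolation=cv2.INTER_CUBIC)
cv2.imwrite('pics/z2.png',c)
cv2.imwrite('pics/z3.png',cv2.resize(b[260:370,140:300],(800,550),interpolation=cv2.INTER_CUBIC))
E
```

```text
(no output)
```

View pics/z1.png

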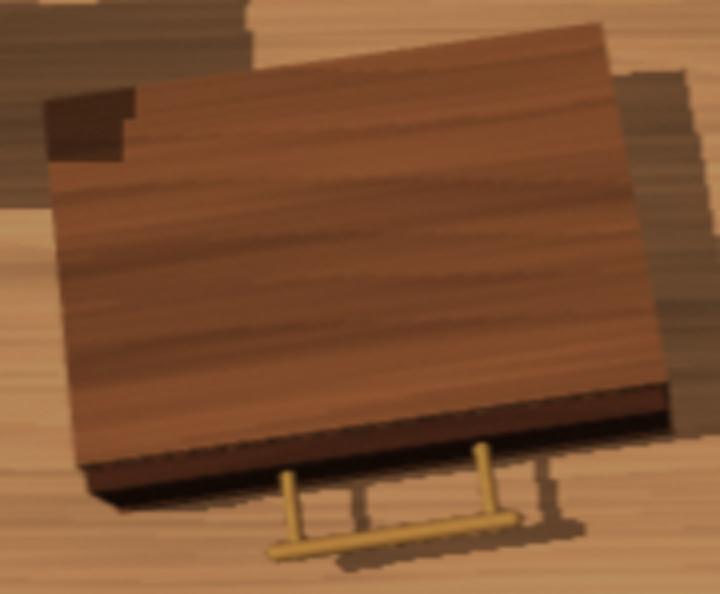

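View pics/z2.png

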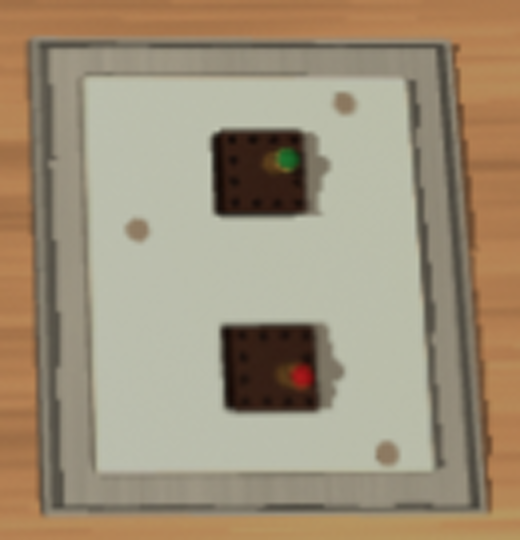

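View pics/z3.png

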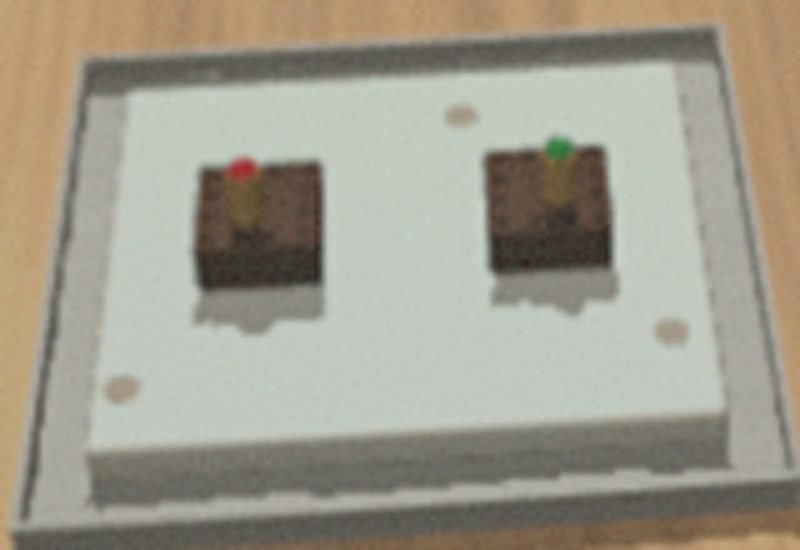

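```bash
python3 - <<'E'
from h import *
H=atz('top',[[167.5,223.1],[229.5,213.7],[198.5,218.4]],.0355);print(H,np.linalg.norm(H[0]-H[1]))
d=H[1]-H[0];print('ang',np.degrees(np.arctan2(d[1],d[0])))
f=lambda uv:[100+uv[0]/4,70+uv[1]/3.6]
C=atz('top',[f(u) for u in[(45,102),(602,23),(668,383),(80,464)]],.058);print('cab top',C, C.mean(0))
print([np.linalg.norm(C[i]-C[(i+1)%4]) for i in range(4)])
print([np.degrees(np.arctan2(*(C[(i+1)%4]-C[i])[[1,0]])) for i in range(4)])
g=tri({'top':[406.75,249.75],'side':[251.8,289.8]});print('green',g,proj('top',g),proj('side',g))
r=tri({'top':[410.5,304.25],'side':[188.4,293.6]});print('red',r)
print('base',atz('side',[[252,302]],.038), atz('top',[[406.75,249.75]],.064))
T=atz('top',[[335+x/4,210+y/4] for x,y in((30,42),(450,42),(487,511),(45,512))],.014);print(T,T.mean(0))
B=atz('top',[[335+x/4,210+y/4] for x,y in((220,131),(305,131),(308,215),(220,214),(230,325),(317,325),(320,410),(230,410))],.038);print(B,B[:4].mean(0),B[4:].mean(0))
E
```

```text
[[0.60375101 0.24146805 0.0355    ]
 [0.62085031 0.11614544 0.0355    ]
 [0.61229208 0.17883351 0.0355    ]] 0.1264837649163383
ang -82.23041135161938
cab top [[0.86965358 0.36549109 0.058     ]
 [0.91339107 0.07066783 0.058     ]
 [0.69111964 0.03884818 0.058     ]
 [0.65030121 0.33231164 0.058     ]] [0.78111638 0.20182969 0.058     ]
[np.float64(0.2980498646667113), np.float64(0.22453748403270402), np.float64(0.2962886227119104), np.float64(0.22184755612738552)]
[np.float64(-81.56162732545464), np.float64(-171.853075876829), np.float64(97.91858002185138), np.float64(8.601410408818818)]
green [ 0.5400438  -0.22939575  0.05836813] [[406.70777498 249.08245016]] [[251.02202929 289.92076623]]
red [ 0.43691519 -0.22785562  0.05886173]
base [[ 0.54078807 -0.23649786  0.038     ]] [[ 0.53818134 -0.22738219  0.064     ]]
[[ 0.60664027 -0.11588012  0.014     ]
 [ 0.60258485 -0.33636968  0.014     ]
 [ 0.3665048  -0.33120115  0.014     ]
 [ 0.37190916 -0.11133035  0.014     ]] [ 0.48690977 -0.22369533  0.014     ]
[[ 0.55545762 -0.20403076  0.038     ]
 [ 0.55460159 -0.24680929  0.038     ]
 [ 0.51287719 -0.24473536  0.038     ]
 [ 0.5143109  -0.20093665  0.038     ]
 [ 0.46039286 -0.20188587  0.038     ]
 [ 0.45938534 -0.24468398  0.038     ]
 [ 0.41896195 -0.24279327  0.038     ]
 [ 0.42006126 -0.19894099  0.038     ]] [ 0.53431183 -0.22412802  0.038     ] [ 0.43970035 -0.22207603  0.038     ]
```

```bash
cat >> h.py <<'E'
def plan(tp,zang,n,step=None):
    """tool down, rows to go straight to tp with tool z at world angle zang deg (n rows), constant shares"""
    s,M=st(); p=np.array(s['tool_pos']); 
    a=np.arctan2(M[1,2],M[0,2]); da=np.radians(zang)-a; da=(da+np.pi)%(2*np.pi)-np.pi
    D=(np.array(tp)-p)/n
    Mt=None; out=[]
    for i in range(n):
        Mi=R.from_rotvec([0,0,da*i/n]).as_matrix()@M
        v=Mi.T@D
        out.append((*np.round(v,4),0,round(-np.degrees(da)/n,2),0))
    print('dist/row',np.linalg.norm(D),'tilt y',M[:,1].round(4))
    for o in out: print(o)
E
python3 - <<'E'
from h import *
print(atz('side',[[203,118],[22,108],[248,118]],0), atz('top',[[0,295],[5,230],[50,364]],0))
p=atz('side',[[203,118]],0)[0]
for z in(.1,.15,.2,.25,.3): print(z,proj('side',p+[0,0,z]))
s,M=st(); print(proj('side',s['tool_pos']),proj('side',s['tool_pos']-M[:,1]*.065))
plan([.50,.30,.24],8.2,8)
E
```

```text
[[ 0.46111108  0.63164408  0.        ]
 [-0.12991028  0.77952707  0.        ]
 [ 0.600597    0.61813358  0.        ]] [[0.4643527  0.59864662 0.        ]
 [0.60128524 0.60325774 0.        ]
 [0.32740604 0.48021584 0.        ]]
0.1 [[200.96862765  87.11963415]]
0.15 [[199.91394396  70.8968504 ]]
0.2 [[198.8327617   54.12527381]]
0.25 [[197.72481786  36.78417146]]
0.3 [[196.58996774  18.85262026]]
t 0.70 pos [0.2505 0.5452 0.2377] op 0.0929 F [0.2  0.59 0.97]
x [ 0.909 -0.418 -0.   ] y [ 0.  0. -1.] z [0.418 0.909 0.   ] q [ 1.05  0.13  1.49  0.    1.52 -0.09]
[[119.11053307  51.70621044]] [[115.59230467  27.12498106]]
t 0.70 pos [0.2505 0.5452 0.2377] op 0.0929 F [0.2  0.59 0.97]
x [ 0.909 -0.418 -0.   ] y [ 0.  0. -1.] z [0.418 0.909 0.   ] q [ 1.05  0.13  1.49  0.    1.52 -0.09]
dist/row 0.04372621228408744 tilt y [ 0.  0. -1.]
(np.float64(0.0411), np.float64(-0.0003), np.float64(-0.0148), 0, np.float64(7.14), 0)
(np.float64(0.0427), np.float64(-0.0003), np.float64(-0.0096), 0, np.float64(7.14), 0)
(np.float64(0.0435), np.float64(-0.0003), np.float64(-0.0042), 0, np.float64(7.14), 0)
(np.float64(0.0437), np.float64(-0.0003), np.float64(0.0012), 0, np.float64(7.14), 0)
(np.float64(0.0432), np.float64(-0.0003), np.float64(0.0066), 0, np.float64(7.14), 0)
(np.float64(0.0421), np.float64(-0.0003), np.float64(0.012), 0, np.float64(7.14), 0)
(np.float64(0.0402), np.float64(-0.0003), np.float64(0.0171), 0, np.float64(7.14), 0)
(np.float64(0.0378), np.float64(-0.0003), np.float64(0.022), 0, np.float64(7.14), 0)
```

Request:
carry_out(
  motion=[0.041,0,-0.015,0,7.14,0,-0.2,0.043,0,-0.01,0,7.14,0,-0.2,0.0435,0,-0.004,0,7.14,0,-0.2,0.0437,0,0.001,0,7.14,0,-0.2,0.043,0,0.0066,0,7.14,0,-0.2],
  squeeze=20,
)

```text
t: 1.2
tool_pos: [0.4058, 0.3902, 0.2376]
orientation: [-1.405, 0.83, -0.828]
force: [0.1, 0.7, 0.0]
opening: 0.0573
```

```bash
python3 - <<'E'
from h import *
plan([.612,.179,.13],8.2,10)
E
```

```text
t 1.20 pos [0.4058 0.3902 0.2376] op 0.0573 F [0.12 0.7  0.02]
x [ 0.485 -0.875 -0.002] y [-0.     0.002 -1.   ] z [0.875 0.485 0.001] q [0.67 0.03 1.59 0.   1.52 0.17]
dist/row 0.03141961522640697 tilt y [-3.0e-04  2.2e-03 -1.0e+00]
(np.float64(0.0285), np.float64(0.0107), np.float64(0.0078), 0, np.float64(2.08), 0)
(np.float64(0.0282), np.float64(0.0107), np.float64(0.0088), 0, np.float64(2.08), 0)
(np.float64(0.0279), np.float64(0.0107), np.float64(0.0098), 0, np.float64(2.08), 0)
(np.float64(0.0275), np.float64(0.0107), np.float64(0.0108), 0, np.float64(2.08), 0)
(np.float64(0.0271), np.float64(0.0107), np.float64(0.0118), 0, np.float64(2.08), 0)
(np.float64(0.0266), np.float64(0.0107), np.float64(0.0128), 0, np.float64(2.08), 0)
(np.float64(0.0261), np.float64(0.0107), np.float64(0.0138), 0, np.float64(2.08), 0)
(np.float64(0.0256), np.float64(0.0107), np.float64(0.0147), 0, np.float64(2.08), 0)
(np.float64(0.0251), np.float64(0.0107), np.float64(0.0156), 0, np.float64(2.08), 0)
(np.float64(0.0245), np.float64(0.0107), np.float64(0.0165), 0, np.float64(2.08), 0)
```

Request:
carry_out(
  motion=[0.037,0.012,0.012,0,2.5,0,-0.25,0.037,0.012,0.013,0,2.5,0,-0.25,0.036,0.012,0.014,0,2.5,0,-0.25,0.036,0.012,0.015,0,2.5,0,-0.25,0.035,0.012,0.016,0,2.5,0,-0.25],
)

```text
t: 1.7
tool_pos: [0.5498, 0.2465, 0.1795]
orientation: [-1.317, 1.002, -1.005]
force: [0.7, 0.1, 0.8]
opening: 0.0349
```

```bash
python3 - <<'E'
from h import *
plan([.612,.179,.11],8.2,5)
E
```

```text
t 1.70 pos [0.5498 0.2465 0.1795] op 0.0349 F [0.71 0.14 0.79]
x [ 0.271 -0.963 -0.004] y [ 0.007  0.006 -1.   ] z [0.963 0.271 0.008] q [0.33 0.16 1.56 0.   1.41 0.06]
dist/row 0.023017613575428905 tilt y [ 0.0066  0.0063 -1.    ]
(np.float64(0.0164), np.float64(0.0139), np.float64(0.0082), 0, np.float64(1.5), 0)
(np.float64(0.0162), np.float64(0.0139), np.float64(0.0086), 0, np.float64(1.5), 0)
(np.float64(0.016), np.float64(0.0139), np.float64(0.009), 0, np.float64(1.5), 0)
(np.float64(0.0157), np.float64(0.0139), np.float64(0.0095), 0, np.float64(1.5), 0)
(np.float64(0.0155), np.float64(0.0139), np.float64(0.0099), 0, np.float64(1.5), 0)
```

Request:
carry_out(
  motion=[0.021,0.018,0.0105,0,2.0,0,-0.25,0.021,0.018,0.011,0,2.0,0,-0.25,0.021,0.018,0.012,0,2.0,0,-0.25,0.016,0.014,0.0095,0,1.0,0,-0.25,0,0,0,0,0,0,-0.25],
)

```text
t: 2.2
tool_pos: [0.6143, 0.1708, 0.1073]
orientation: [-1.264, 1.104, -1.106]
force: [-0.9, 0.7, -0.2]
opening: 0.0349
```

```bash
cat >> h.py <<'E'
def tilt(zang):
    """one correction rotvec (deg, tool axes) to exact down with z at zang"""
    s,M=st(); a=np.radians(zang); z=np.array([np.cos(a),np.sin(a),0]); y=np.array([0,0,-1.]); x=np.cross(y,z)
    print('turn deg',np.degrees(R.from_matrix(M.T@np.c_[x,y,z]).as_rotvec()).round(2))
E
python3 - <<'E'
from h import *
plan([.612,.179,.11],8.2,1); tilt(8.2)
for n in('top','side'):
    cv2.imwrite(f'pics/{n}2.png',imaging.read_camera(n))
E
```

```text
t 2.20 pos [0.6143 0.1708 0.1073] op 0.0349 F [-0.94  0.7  -0.22]
x [ 0.139 -0.99  -0.004] y [ 0.006  0.005 -1.   ] z [0.99  0.138 0.007] q [0.19 0.32 1.52 0.   1.3  0.05]
dist/row 0.008942501779209215 tilt y [ 0.0061  0.0051 -1.    ]
(np.float64(-0.0084), np.float64(-0.0027), np.float64(-0.0011), 0, np.float64(-0.24), 0)
t 2.20 pos [0.6143 0.1708 0.1073] op 0.0349 F [-0.94  0.7  -0.22]
x [ 0.139 -0.99  -0.004] y [ 0.006  0.005 -1.   ] z [0.99  0.138 0.007] q [0.19 0.32 1.52 0.   1.3  0.05]
turn deg [-0.39 -0.24 -0.24]
```

View pics/top2.png

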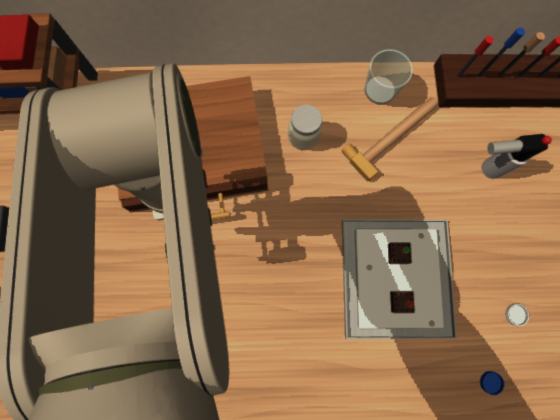

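View pics/side2.png

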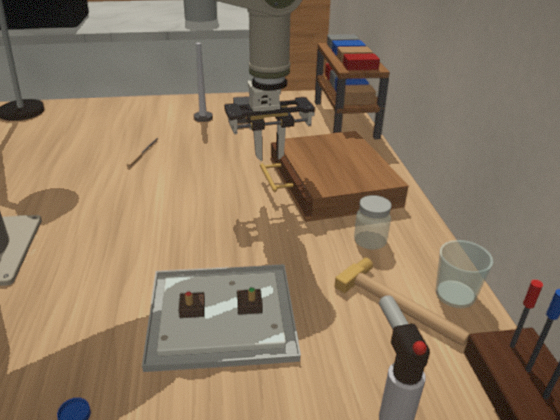

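```bash
python3 - <<'E'
from h import *
v=np.array([np.sin(np.radians(8.2)),-np.cos(np.radians(8.2)),0])
c=np.array([.6123,.1788,.0355])
print(proj('side',[c-v*.06,c,c+v*.06]))
a=cv2.imread('pics/side0.png')[145:205,245:310];cv2.imwrite('pics/z4.png',cv2.resize(a,None,fx=8,fy=8,interpolation=cv2.INTER_CUBIC))
E
```

```text
[[261.14216815 165.46346733]
 [267.28256353 177.22598083]
 [273.9499359  189.998947  ]]
```

View pics/z4.png

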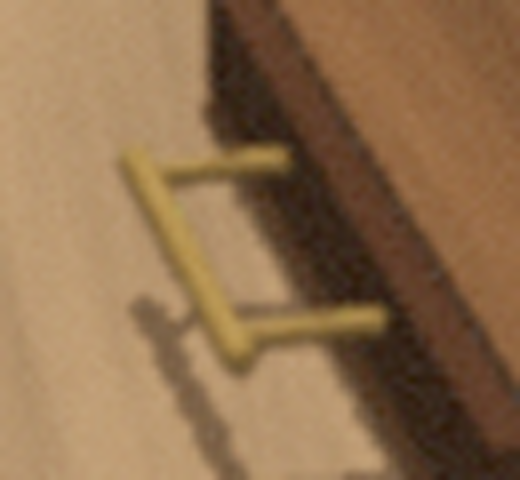

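Request:
carry_out(
  motion=[-0.009,0,0,-0.4,-0.24,-0.24,-0.25,0,0.022,0,0,0,0,-0.25,0,0.022,0,0,0,0,-0.25,0,0.02,0,0,0,0,-0.25,0,0.006,0,0,0,0,-0.25],
)

```text
t: 2.8
tool_pos: [0.6155, 0.1915, 0.0468]
orientation: [-1.266, 1.087, -1.099]
force: [-0.4, 0.2, -1.8]
opening: 0.0349
```

```bash
python3 - <<'E'
from h import *
plan([.6135,.179,.037],8.2,1); tilt(8.2)
a=imaging.read_camera('side')[100:220,200:360]
cv2.imwrite(f'pics/s3.png',cv2.resize(a,None,fx=5,fy=5,interpolation=cv2.INTER_CUBIC))
E
```

```text
t 2.80 pos [0.6155 0.1915 0.0468] op 0.0349 F [-0.35  0.23 -1.83]
x [ 0.153 -0.988 -0.003] y [ 0.013  0.005 -1.   ] z [0.988 0.153 0.014] q [0.22 0.39 1.54 0.   1.2  0.07]
dist/row 0.016015743336276377 tilt y [ 0.0129  0.0049 -0.9999]
(np.float64(0.0121), np.float64(0.0097), np.float64(-0.004), 0, np.float64(0.62), 0)
t 2.80 pos [0.6155 0.1915 0.0468] op 0.0349 F [-0.35  0.23 -1.83]
x [ 0.153 -0.988 -0.003] y [ 0.013  0.005 -1.   ] z [0.988 0.153 0.014] q [0.22 0.39 1.54 0.   1.2  0.07]
turn deg [-0.77  0.62 -0.17]
```

View pics/s3.png

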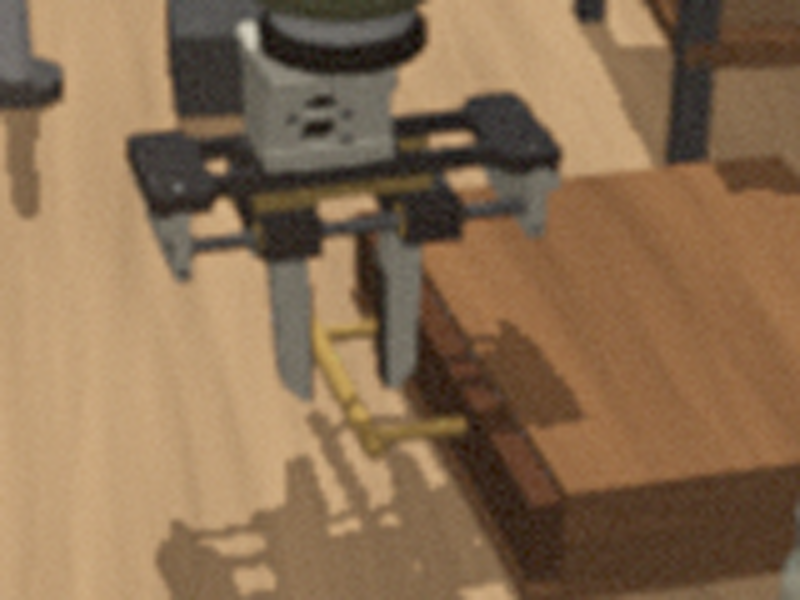

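Request:
carry_out(
  motion=[0.006,0.005,-0.002,-0.7,0.6,-0.2,-0.25,0.004,0.004,-0.001,0,0,0,-0.25,0,0,0,0,0,0,-0.25,0,0,0,0,0,0,-1,0,0,0,0,0,0,-1],
)

```text
t: 3.35
tool_pos: [0.6165, 0.1826, 0.0424]
orientation: [-1.269, 1.097, -1.105]
force: [-0.5, 0.2, -1.0]
opening: 0.0235
```

Request:
carry_out(
  motion=[0,0,0,0,0,0,-1,0,0,0,0,0,0,-1,0,0,0,0,0,0,-1,0,0,0,0,0,0,-1,0,0,0,0,0,0,-1],
)

```text
t: 3.85
tool_pos: [0.6117, 0.1819, 0.0424]
orientation: [-1.277, 1.105, -1.101]
force: [-0.4, -0.8, -0.8]
opening: 0.0102
```

```bash
python3 - <<'E'
from h import *
tilt(8.2)
E
```

```text
t 3.85 pos [0.6117 0.1819 0.0424] op 0.0102 F [-0.41 -0.82 -0.82]
x [ 0.144 -0.99   0.   ] y [-0.004 -0.001 -1.   ] z [ 0.99   0.144 -0.004] q [0.21 0.4  1.54 0.   1.21 0.06]
turn deg [0.24 0.07 0.01]
```

Request:
carry_out(
  motion=[0,0,-0.006,0,0,0,-1,0,0,-0.012,0,0,0,-1,0,0,-0.012,0,0,0,-1,0,0,-0.012,0,0,0,-1,0,0,-0.012,0,0,0,-1],
)

```text
t: 4.35
tool_pos: [0.5587, 0.1742, 0.0424]
orientation: [-1.272, 1.102, -1.103]
force: [3.0, 0.7, -2.4]
opening: 0.0103
```

Request:
carry_out(
  motion=[0,0,-0.014,0,0,0,-1,0,0,-0.014,0,0,0,-1,0,0,-0.014,0,0,0,-1,0,0,-0.014,0,0,0,-1,0,0,-0.014,0,0,0,-1],
)

```text
t: 4.85
tool_pos: [0.4876, 0.1639, 0.0424]
orientation: [-1.268, 1.099, -1.105]
force: [2.0, 0.7, -1.5]
opening: 0.0104
```

```bash
python3 - <<'E'
from h import *
s,M=st(); d=s['tool_pos']-np.array([.6117,.1819,.0424]); a=np.radians(8.27)
print('out',-d@[np.cos(a),np.sin(a),0],'side',d@[-np.sin(a),np.cos(a),0])
cv2.imwrite('pics/s4.png',imaging.read_camera('side'))
E
```

```text
t 4.85 pos [0.4876 0.1639 0.0424] op 0.0104 F [ 2.04  0.71 -1.51]
x [ 0.143 -0.99  -0.001] y [ 0.007  0.002 -1.   ] z [0.99  0.143 0.007] q [0.22 0.08 1.91 0.   1.14 0.08]
out 0.12544733964853402 side 9.549847663843953e-06
```

View pics/s4.png

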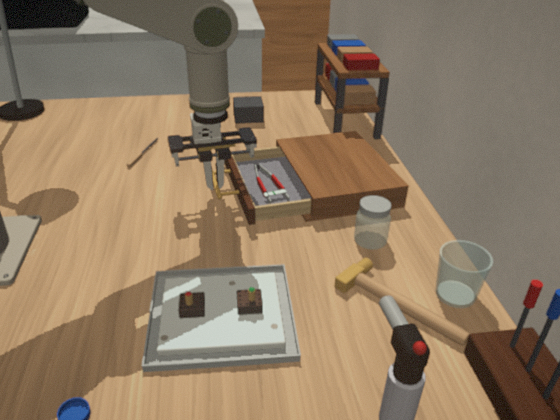

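Drawer is opening (about 125 mm), tweezers visible at about (265,180). Now the last 25 mm, gently, onto the stop.

Request:
carry_out(
  motion=[0,0,-0.006,0,0,0,-1,0,0,-0.006,0,0,0,-1,0,0,-0.005,0,0,0,-1,0,0,-0.004,0,0,0,-1,0,0,-0.004,0,0,0,-1],
)

```text
t: 5.4
tool_pos: [0.4633, 0.1604, 0.0426]
orientation: [-1.26, 1.092, -1.109]
force: [34.6, 5.9, -29.7]
opening: 0.0104
```

Request:
carry_out(
  motion=[0,0,-0.004,0,0,0,-1,0,0,-0.004,0,0,0,-1,0,0,-0.004,0,0,0,-1,0,0,-0.004,0,0,0,-1,0,0,-0.004,0,0,0,-1],
)

```text
t: 5.9
tool_pos: [0.4631, 0.1601, 0.043]
orientation: [-1.22, 1.063, -1.129]
force: [24.3, 5.4, -24.9]
opening: 0.0103
```

```bash
python3 - <<'E'
from h import *
s,M=st(); d=s['tool_pos']-np.array([.6117,.1819,.0424]); a=np.radians(8.27)
print('out',-d@[np.cos(a),np.sin(a),0],'side',d@[-np.sin(a),np.cos(a),0])
E
```

```text
t 5.90 pos [0.4631 0.1601 0.043 ] op 0.0103 F [ 24.34   5.38 -24.94]
x [ 0.141 -0.99  -0.004] y [ 0.063  0.013 -0.998] z [0.988 0.14  0.064] q [ 0.23 -0.04  2.04 -0.    1.08  0.09]
out 0.15023127952183643 side -0.00016065920779806782
```

Request:
carry_out(
  motion=[0,0,0,0,0,0,-0.3,0,0,0,0,0,0,-0.3,0,0,0,0,0,0,-0.25,0,0,0,0,0,0,-0.25,0,-0.01,0,0,0,0,-0.25],
)

```text
t: 6.4
tool_pos: [0.4617, 0.1597, 0.0528]
orientation: [-1.221, 1.064, -1.128]
force: [-0.3, -0.8, -0.4]
opening: 0.0346
```

```bash
python3 - <<'E'
from h import *
tilt(8.27)
E
```

```text
t 6.40 pos [0.4617 0.1597 0.0528] op 0.0346 F [-0.3  -0.76 -0.4 ]
x [ 0.141 -0.99  -0.003] y [ 0.061  0.012 -0.998] z [0.988 0.14  0.063] q [ 0.23 -0.05  2.03 -0.    1.1   0.09]
turn deg [-3.58 -0.2  -0.18]
```

Request:
carry_out(
  motion=[0,-0.025,0,-1.8,0,0,-0.25,0,-0.035,0,-1.8,0,0,-0.25,-0.02,-0.035,-0.01,0,0,0,-0.1,-0.045,-0.015,-0.02,0,0,0,0,-0.045,-0.01,-0.02,0,0,0,0.2],
)

```text
t: 6.9
tool_pos: [0.3941, 0.2587, 0.1807]
orientation: [-1.27, 1.115, -1.107]
force: [-0.5, 0.5, 0.0]
opening: 0.0504
```

Request:
carry_out(
  motion=[-0.047,0,-0.015,0,0,0,0.2,-0.047,0,-0.015,0,0,0,0.2,-0.047,0,-0.01,0,0,0,0.2,-0.047,0,0,0,0,0,0.2,0,0,0,0,0,0,0.2],
)

```text
t: 7.4
tool_pos: [0.3243, 0.4503, 0.1907]
orientation: [-1.261, 1.11, -1.103]
force: [-0.5, -0.7, 0.2]
opening: 0.0559
```

```bash
python3 - <<'E'
from h import *
tilt(8.27)
for n in('top','side'):
    im=imaging.read_camera(n); cv2.imwrite(f'pics/{n}5.png',im)
    for th in('tweezers','tweezers_grip','tip_fixed','tip_sprung','tips_middle','drawer_handle'):
        for e in models.outline_of(n,th)[:2]: print(n,th,round(e['confidence'],2),np.round(e['pixel'],1),e['pixels'].sum())
a=cv2.imread('pics/top5.png')[120:300,110:290]; cv2.imwrite('pics/z5.png',cv2.resize(a,(600,600),interpolation=cv2.INTER_CUBIC))
a=cv2.imread('pics/side5.png')[140:230,200:320]; cv2.imwrite('pics/z6.png',cv2.resize(a,(800,600),interpolation=cv2.INTER_CUBIC))
E
```

```text
t 7.40 pos [0.3243 0.4503 0.1907] op 0.0559 F [-0.55 -0.73  0.21]
x [ 0.136 -0.991 -0.01 ] y [ 0.003  0.01  -1.   ] z [0.991 0.136 0.004] q [0.85 0.03 1.68 0.   1.42 0.71]
turn deg [-0.25 -0.47 -0.55]
top tweezers 0.67 [215.1 237.7] 726
top tweezers_grip 0.59 [209.7 237.2] 663
top tip_fixed 0.96 [206.9 234.9] 791
top tip_sprung 0.73 [208.5 241.6] 159
top tips_middle 0.71 [212.8 238. ] 681
top drawer_handle 0.86 [194.8 233.6] 11797
top drawer_handle 0.49 [405.3 251.1] 36
side tweezers 0.78 [265.2 181.5] 238
side tweezers 0.59 [189.1 298.7] 70
side tweezers_grip 0.62 [260.7 181.6] 319
side tweezers_grip 0.51 [185.9 301. ] 92
side tip_fixed 0.82 [263.5 179. ] 356
side tips_middle 0.96 [261.2 183.3] 354
side drawer_handle 0.95 [258.3 184.7] 5524
```

View pics/z5.png

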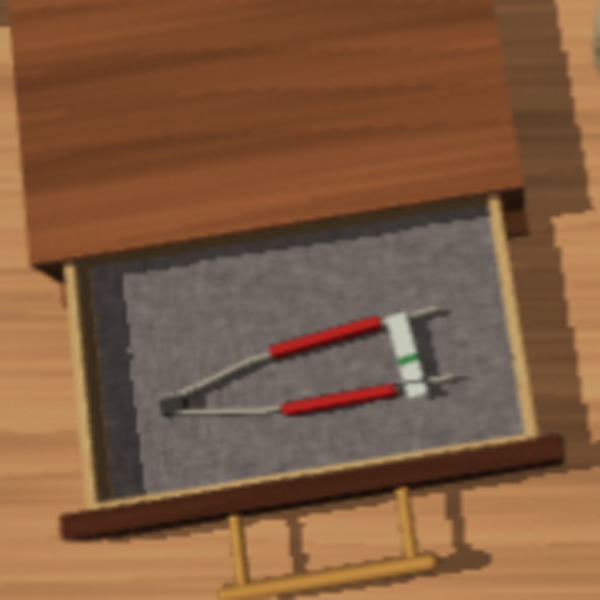

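View pics/z6.png

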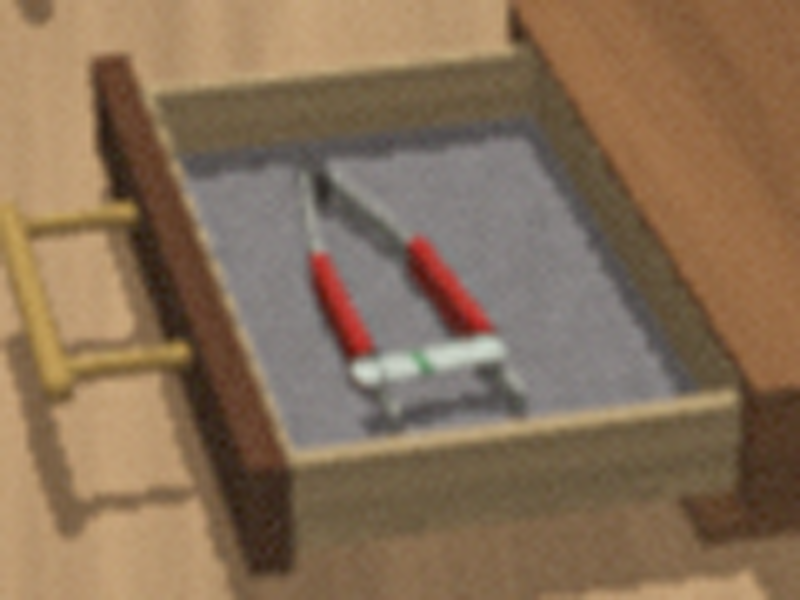

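```bash
cat >> h.py <<'E'
def reds(n,im,roi):
    x0,y0,x1,y1=roi; b,g,r=[im[y0:y1,x0:x1,i].astype(int) for i in range(3)]
    m=((r>90)&(r>2*g+10)&(r>2*b+10)).astype(np.uint8)
    k,l,stt,c=cv2.connectedComponentsWithStats(m,connectivity=8); out=[]
    for i in range(1,k):
        if stt[i,4]<20: continue
        ys,xs=np.nonzero(l==i); P=np.c_[xs+x0,ys+y0].astype(float); ctr=P.mean(0)
        d=np.linalg.svd(P-ctr,full_matrices=False)[2][0]; t=(P-ctr)@d
        out.append((ctr,ctr+d*t.min(),ctr+d*t.max(),stt[i,4]))
    return out
E
python3 - <<'E'
from h import *
for n,roi in(('top',(180,205,245,250)),('side',(235,165,285,200))):
    im=cv2.imread(f'pics/{n}5.png')
    for c,a,b,k in reds(n,im,roi):
        print(n,c.round(1),a.round(1),b.round(1),k)
        W=atz(n,[c,a,b],.030); d=W[2]-W[1]; print(W.round(4).tolist(),'len',np.linalg.norm(d),'ang',np.degrees(np.arctan2(d[1],d[0])))
E
```

```text
top [207.1 220.3] [223.2 215.7] [191.  224.9] 112
[[0.6091, 0.1623, 0.03], [0.618, 0.1296, 0.03], [0.6001, 0.1949, 0.03]] len 0.06777281997077418 ang 105.32734166656124
top [211.  239.3] [227.8 236.1] [193.9 242.5] 117
[[0.5701, 0.1539, 0.03], [0.5759, 0.1199, 0.03], [0.5642, 0.1882, 0.03]] len 0.06928863896434054 ang 99.71875746657402
side [266.6 183. ] [261.6 176.3] [271.3 189.5] 58
[[0.6088, 0.1615, 0.03], [0.6005, 0.1944, 0.03], [0.6164, 0.1313, 0.03]] len 0.06499715060570192 ang -75.88226049721408
side [250.4 185.7] [247.1 179. ] [253.6 192.2] 46
[[0.5702, 0.1531, 0.03], [0.565, 0.185, 0.03], [0.575, 0.1235, 0.03]] len 0.06226175302365572 ang -80.81051006809531
```

```bash
python3 - <<'E'
from h import *
plan([.591,.152,.12],14.9,10)
E
```

```text
t 8.10 pos [0.3267 0.4458 0.1906] op 0.0554 F [-0.52  0.11  0.32]
x [ 0.131 -0.991 -0.008] y [ 0.004  0.009 -1.   ] z [0.991 0.131 0.005] q [0.84 0.02 1.69 0.   1.42 0.71]
dist/row 0.04014519205844475 tilt y [ 0.004  0.009 -1.   ]
(np.float64(0.0326), np.float64(0.0069), np.float64(0.0223), 0, np.float64(-0.74), 0)
(np.float64(0.0329), np.float64(0.0069), np.float64(0.0219), 0, np.float64(-0.74), 0)
(np.float64(0.0332), np.float64(0.0069), np.float64(0.0215), 0, np.float64(-0.74), 0)
(np.float64(0.0335), np.float64(0.0069), np.float64(0.021), 0, np.float64(-0.74), 0)
(np.float64(0.0338), np.float64(0.0069), np.float64(0.0206), 0, np.float64(-0.74), 0)
(np.float64(0.034), np.float64(0.0069), np.float64(0.0202), 0, np.float64(-0.74), 0)
(np.float64(0.0343), np.float64(0.0069), np.float64(0.0197), 0, np.float64(-0.74), 0)
(np.float64(0.0345), np.float64(0.0069), np.float64(0.0193), 0, np.float64(-0.74), 0)
(np.float64(0.0348), np.float64(0.0069), np.float64(0.0189), 0, np.float64(-0.74), 0)
(np.float64(0.035), np.float64(0.0069), np.float64(0.0184), 0, np.float64(-0.74), 0)
```

Request:
carry_out(
  motion=[0.033,0.006,0.022,0,-0.8,0,0.33,0.033,0.007,0.022,0,-0.8,0,0.33,0.033,0.007,0.0215,0,-0.8,0,0.33,0.034,0.007,0.021,0,-0.8,0,0.33,0.034,0.007,0.02,0,-0.8,0,0.33],
)

```text
t: 8.6
tool_pos: [0.4606, 0.2985, 0.1565]
orientation: [-1.288, 1.052, -1.046]
force: [0.3, 0.9, -0.5]
opening: 0.0615
```

Request:
carry_out(
  motion=[0.034,0.007,0.02,0,-0.8,0,0.33,0.034,0.007,0.02,0,-0.8,0,0.33,0.034,0.007,0.019,0,-0.8,0,0.33,0.025,0.007,0.014,0,-0.8,0,0.33,0.01,0,0.005,0,0,0,0.33],
)

```text
t: 9.1
tool_pos: [0.5738, 0.1751, 0.1257]
orientation: [-1.31, 1.01, -1.005]
force: [-0.8, -0.4, -0.7]
opening: 0.0616
```

```bash
python3 - <<'E'
from h import *
plan([.591,.152,.09],14.9,1);tilt(14.9)
E
```

```text
t 9.10 pos [0.5738 0.1751 0.1257] op 0.0616 F [-0.79 -0.44 -0.69]
x [ 0.265 -0.964 -0.01 ] y [ 0.006  0.013 -1.   ] z [0.964 0.265 0.009] q [ 0.2   0.2   1.62  0.01  1.31 -0.07]
dist/row 0.04584869400366103 tilt y [ 0.0063  0.0126 -0.9999]
(np.float64(0.0272), np.float64(0.0355), np.float64(0.0101), 0, np.float64(0.44), 0)
t 9.10 pos [0.5738 0.1751 0.1257] op 0.0616 F [-0.79 -0.44 -0.69]
x [ 0.265 -0.964 -0.01 ] y [ 0.006  0.013 -1.   ] z [0.964 0.265 0.009] q [ 0.2   0.2   1.62  0.01  1.31 -0.07]
turn deg [-0.54  0.44 -0.6 ]
```

Request:
carry_out(
  motion=[0.016,0.012,0.007,-0.5,0.4,-0.6,0.33,0.006,0.012,0.003,0,0,0,0.33,0,0.006,0,0,0,0,0.33,0,0,0,0,0,0,0.33,0,0,0,0,0,0,0.33],
)

```text
t: 9.6
tool_pos: [0.5893, 0.1572, 0.0947]
orientation: [-1.319, 1.017, -1.015]
force: [-0.7, 0.4, 0.4]
opening: 0.062
```

```bash
python3 - <<'E'
from h import *
plan([.591,.152,.038],14.9,1);tilt(14.9)
E
```

```text
t 9.60 pos [0.5893 0.1572 0.0947] op 0.0620 F [-0.73  0.4   0.38]
x [ 0.256 -0.967 -0.002] y [-0.     0.002 -1.   ] z [0.967 0.256 0.   ] q [ 0.18  0.27  1.6   0.    1.27 -0.08]
dist/row 0.05695379949311897 tilt y [-2.0e-04  1.7e-03 -1.0e+00]
(np.float64(0.0056), np.float64(0.0567), np.float64(0.0003), 0, np.float64(-0.06), 0)
t 9.60 pos [0.5893 0.1572 0.0947] op 0.0620 F [-0.73  0.4   0.38]
x [ 0.256 -0.967 -0.002] y [-0.     0.002 -1.   ] z [0.967 0.256 0.   ] q [ 0.18  0.27  1.6   0.    1.27 -0.08]
turn deg [-0.01 -0.06 -0.1 ]
```

Request:
carry_out(
  motion=[0.003,0.015,0,0,0,0,0.33,0.002,0.015,0,0,0,0,0.33,0,0.01,0,0,0,0,0.33,0,0.005,0,0,0,0,0.33,0,0,0,0,0,0,0.33],
)

```text
t: 10.1
tool_pos: [0.5894, 0.1541, 0.0461]
orientation: [-1.32, 1.015, -1.013]
force: [0.1, 0.0, 0.1]
opening: 0.0622
```

```bash
python3 - <<'E'
from h import *
plan([.591,.152,.038],14.9,1);tilt(14.9)
a=imaging.read_camera('side')[110:220,190:330]
cv2.imwrite(f'pics/s6.png',cv2.resize(a,(760,597),interpolation=cv2.INTER_CUBIC))
E
```

```text
t 10.10 pos [0.5894 0.1541 0.0461] op 0.0622 F [0.08 0.01 0.1 ]
x [ 0.259 -0.966 -0.002] y [-0.     0.002 -1.   ] z [0.966 0.259 0.   ] q [ 0.17  0.32  1.63  0.    1.19 -0.09]
dist/row 0.008509459418838107 tilt y [-1.0e-04  2.2e-03 -1.0e+00]
(np.float64(0.0025), np.float64(0.0081), np.float64(0.0009), 0, np.float64(0.1), 0)
t 10.10 pos [0.5894 0.1541 0.0461] op 0.0622 F [0.08 0.01 0.1 ]
x [ 0.259 -0.966 -0.002] y [-0.     0.002 -1.   ] z [0.966 0.259 0.   ] q [ 0.17  0.32  1.63  0.    1.19 -0.09]
turn deg [-0.03  0.1  -0.12]
```

View pics/s6.png

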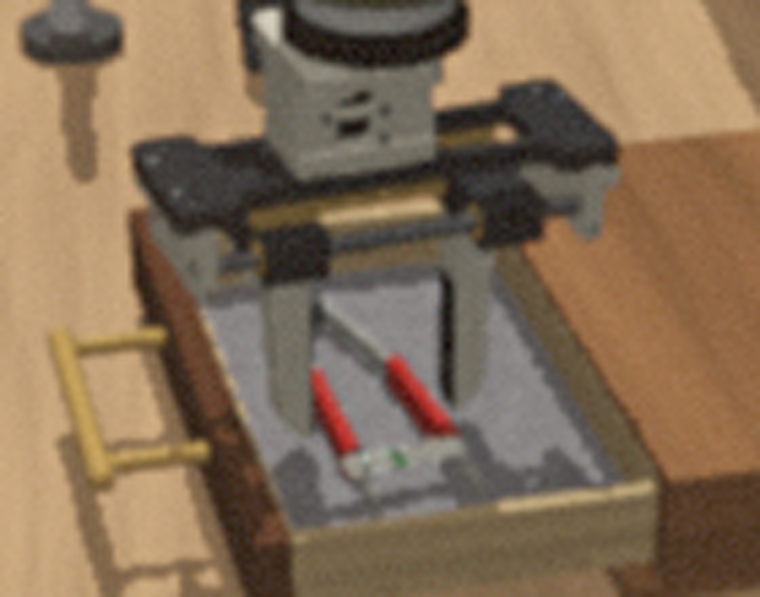

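Request:
carry_out(
  motion=[0.0025,0.005,0.001,0,0,0,0.33,0,0.003,0,0,0,0,0.33,0,0,0,0,0,0,0.2,0,0,0,0,0,0,0.1,0,0,0,0,0,0,0.05],
  squeeze=20,
)

```text
t: 10.65
tool_pos: [0.5926, 0.1519, 0.0393]
orientation: [-1.318, 1.014, -1.014]
force: [-0.2, -0.9, -0.6]
opening: 0.0495
```

Request:
carry_out(
  motion=[0,0,0,0,0,0,0,0,0,0,0,0,0,-0.05,0,0,0,0,0,0,-0.1,0,0,0,0,0,0,-0.14,0,0,0,0,0,0,-0.14],
)

```text
t: 11.15
tool_pos: [0.5928, 0.152, 0.0397]
orientation: [-1.317, 1.013, -1.014]
force: [0.0, -0.3, -0.0]
opening: 0.0401
```

```bash
python3 - <<'E'
from h import *
tilt(14.9)
a=imaging.read_camera('side')[110:220,190:330]
cv2.imwrite(f'pics/s7.png',cv2.resize(a,(760,597),interpolation=cv2.INTER_CUBIC))
E
```

```text
t 11.15 pos [0.5928 0.152  0.0397] op 0.0401 F [ 0.04 -0.31 -0.02]
x [ 0.259 -0.966 -0.002] y [ 0.003  0.003 -1.   ] z [0.966 0.259 0.004] q [ 0.17  0.33  1.63  0.    1.17 -0.1 ]
turn deg [-0.21  0.09 -0.11]
```

View pics/s7.png

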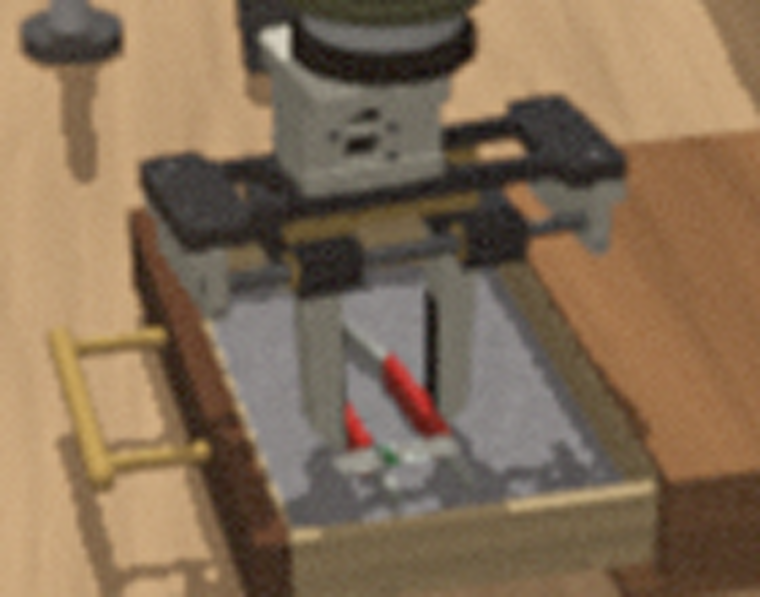

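Request:
carry_out(
  motion=[0,-0.004,0,0,0,0,-0.14,0,-0.008,0,0,0,0,-0.14,0,-0.01,0,0,0,0,-0.14,0,-0.015,0,0,0,0,-0.14,0,-0.02,0,0,0,0,-0.14],
)

```text
t: 11.7
tool_pos: [0.5905, 0.1515, 0.0978]
orientation: [-1.321, 1.017, -1.012]
force: [-0.7, 0.1, -1.4]
opening: 0.0399
```

Request:
carry_out(
  motion=[0,-0.02,0,0,0,0,-0.14,0,-0.02,0,0,0,0,-0.14,0,-0.012,0,0,0,0,-0.14,0,-0.005,0,0,0,0,-0.14,0,0,0,0,0,0,-0.14],
)

```text
t: 12.2
tool_pos: [0.5938, 0.152, 0.1672]
orientation: [-1.313, 1.009, -1.017]
force: [0.5, 0.1, -0.8]
opening: 0.0404
```

```bash
python3 - <<'E'
from h import *
tilt(14.9)
im=imaging.read_camera('side');cv2.imwrite('pics/s8f.png',im)
a=im[80:220,190:330]
cv2.imwrite(f'pics/s8.png',cv2.resize(a,(600,600),interpolation=cv2.INTER_CUBIC))
E
```

```text
t 12.20 pos [0.5938 0.152  0.1672] op 0.0404 F [ 0.54  0.11 -0.84]
x [ 0.259 -0.966 -0.001] y [ 0.009  0.004 -1.   ] z [0.966 0.259 0.01 ] q [ 0.17  0.2   1.54  0.    1.39 -0.1 ]
turn deg [-0.56  0.09 -0.08]
```

View pics/s8.png

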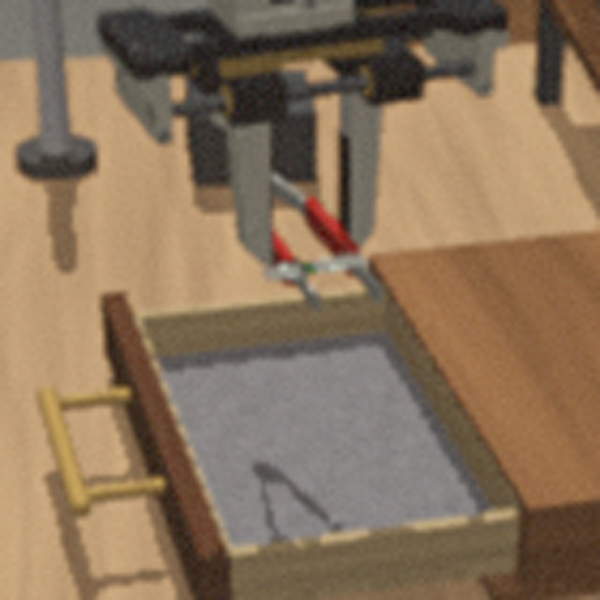

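```bash
python3 - <<'E'
from h import *
def stone(n,im,roi,ch):
    x0,y0,x1,y1=roi; p=im[y0:y1,x0:x1].astype(float); o=[i for i in range(3) if i!=ch]
    w=np.clip(p[:,:,ch]-p[:,:,o].max(2)-25,0,None); ys,xs=np.mgrid[y0:y1,x0:x1]; return np.array([(w*xs).sum(),(w*ys).sum()])/w.sum(),w.sum()
for k in('0','5'):
    t=stone('top',cv2.imread(f'pics/top{k}.png'),(398,240,414,258),1); s=stone('side',cv2.imread(f'pics/side{k}.png'),(243,282,262,300),1)
    print(t,s,tri({'top':t[0],'side':s[0]}),atz('top',[t[0]],.061),atz('side',[s[0]],.061))
    t=stone('top',cv2.imread(f'pics/top{k}.png'),(402,296,418,312),2); s=stone('side',cv2.imread(f'pics/side{k}.png'),(180,286,197,300),2)
    print('red',t,s,tri({'top':t[0],'side':s[0]}))
plan([.525,-.173,.165],14.9,9)
E
```

```text
(array([406.50096712, 249.29787234]), np.float64(517.0)) (array([251.1965812 , 289.00854701]), np.float64(351.0)) [ 0.53996975 -0.22855681  0.05952571] [[ 0.53936643 -0.22802901  0.061     ]] [[ 0.54030498 -0.23012055  0.061     ]]
red (array([409.8993763 , 303.66403326]), np.float64(2405.0)) (array([187.88773055, 293.49077787]), np.float64(1247.0)) [ 0.43702321 -0.22702057  0.05840133]
(array([406.51388889, 249.28993056]), np.float64(576.0)) (array([251.17886179, 289.        ]), np.float64(369.0)) [ 0.53996031 -0.22857022  0.05956176] [[ 0.53938125 -0.22805546  0.061     ]] [[ 0.54027789 -0.2300969   0.061     ]]
red (array([409.8717656, 303.6651446]), np.float64(2628.0)) (array([187.92501973, 293.49329124]), np.float64(1267.0)) [ 0.43704971 -0.22698201  0.05835537]
t 12.25 pos [0.5936 0.1519 0.1665] op 0.0400 F [ 0.11  0.23 -1.16]
x [ 0.259 -0.966 -0.001] y [ 0.009  0.004 -1.   ] z [0.966 0.259 0.009] q [ 0.17  0.2   1.54  0.    1.39 -0.1 ]
dist/row 0.03689351137326666 tilt y [ 0.0085  0.0037 -1.    ]
(np.float64(0.0329), np.float64(-0.0), np.float64(-0.0167), 0, np.float64(0.01), 0)
(np.float64(0.0329), np.float64(-0.0), np.float64(-0.0167), 0, np.float64(0.01), 0)
(np.float64(0.0329), np.float64(-0.0), np.float64(-0.0167), 0, np.float64(0.01), 0)
(np.float64(0.0329), np.float64(-0.0), np.float64(-0.0167), 0, np.float64(0.01), 0)
(np.float64(0.0329), np.float64(-0.0), np.float64(-0.0167), 0, np.float64(0.01), 0)
(np.float64(0.0329), np.float64(-0.0), np.float64(-0.0167), 0, np.float64(0.01), 0)
(np.float64(0.0329), np.float64(-0.0), np.float64(-0.0167), 0, np.float64(0.01), 0)
(np.float64(0.0329), np.float64(-0.0), np.float64(-0.0167), 0, np.float64(0.01), 0)
(np.float64(0.0329), np.float64(-0.0), np.float64(-0.0167), 0, np.float64(0.01), 0)
```

Request:
carry_out(
  motion=[0.012,0,-0.006,-0.5,0,0,-0.14,0.022,0,-0.011,0,0,0,-0.14,0.03,0,-0.015,0,0,0,-0.14,0.03,0,-0.015,0,0,0,-0.14,0.03,0,-0.015,0,0,0,-0.14],
)

```text
t: 12.75
tool_pos: [0.561, 0.0128, 0.1598]
orientation: [-1.331, 1.019, -1.002]
force: [-0.5, -0.1, -1.0]
opening: 0.0398
```

Request:
carry_out(
  motion=[0.03,0,-0.015,0,0,0,-0.14,0.03,0,-0.015,0,0,0,-0.14,0.03,0,-0.015,0,0,0,-0.14,0.02,0,-0.01,0,0,0,-0.14,0.012,0,-0.006,0,0,0,-0.14],
)

```text
t: 13.25
tool_pos: [0.5258, -0.1316, 0.153]
orientation: [-1.337, 1.032, -0.996]
force: [0.0, 0.6, -0.1]
opening: 0.04
```

```bash
python3 - <<'E'
from h import *
plan([.525,-.173,.13],14.9,1); tilt(14.9)
E
```

```text
t 13.25 pos [ 0.5258 -0.1316  0.153 ] op 0.0400 F [ 0.02  0.59 -0.12]
x [ 0.261 -0.965 -0.009] y [-0.026  0.002 -1.   ] z [ 0.965  0.262 -0.024] q [-0.34  0.05  1.73 -0.01  1.39 -0.6 ]
dist/row 0.047357925051346436 tilt y [-0.0257  0.0019 -0.9997]
(np.float64(0.04), np.float64(0.0229), np.float64(-0.011), 0, np.float64(0.27), 0)
t 13.25 pos [ 0.5258 -0.1316  0.153 ] op 0.0400 F [ 0.02  0.59 -0.12]
x [ 0.261 -0.965 -0.009] y [-0.026  0.002 -1.   ] z [ 0.965  0.262 -0.024] q [-0.34  0.05  1.73 -0.01  1.39 -0.6 ]
turn deg [ 1.39  0.26 -0.49]
```

Request:
carry_out(
  motion=[0.014,0.008,-0.004,0.7,0.1,-0.25,-0.14,0.012,0.008,-0.003,0.4,0.1,-0.1,-0.14,0.006,0.004,-0.001,0,0,0,-0.14,0.002,0,0,0,0,0,-0.14,0,0,0,0,0,0,-0.14],
)

```text
t: 13.75
tool_pos: [0.5237, -0.1694, 0.1288]
orientation: [-1.324, 1.027, -1.008]
force: [-0.9, 0.2, -0.9]
opening: 0.0401
```

```bash
python3 - <<'E'
from h import *
plan([.525,-.173,.13],14.9,1); tilt(14.9)
for n in('top','side'):
    im=imaging.read_camera(n); cv2.imwrite(f'pics/{n}9.png',im)
a=cv2.imread('pics/top9.png');cv2.imwrite('pics/z7.png',a)
a=cv2.imread('pics/side9.png')[220:340,150:310];cv2.imwrite('pics/z8.png',cv2.resize(a,(800,600),interpolation=cv2.INTER_CUBIC))
E
```

```text
t 13.75 pos [ 0.5237 -0.1694  0.1288] op 0.0401 F [-0.9   0.21 -0.95]
x [ 0.255 -0.967 -0.006] y [-0.011  0.004 -1.   ] z [ 0.967  0.255 -0.01 ] q [-0.41  0.09  1.74 -0.    1.33 -0.66]
dist/row 0.004026663923092619 tilt y [-0.0111  0.0037 -0.9999]
(np.float64(0.0038), np.float64(-0.0012), np.float64(0.0003), 0, np.float64(-0.1), 0)
t 13.75 pos [ 0.5237 -0.1694  0.1288] op 0.0401 F [-0.9   0.21 -0.95]
x [ 0.255 -0.967 -0.006] y [-0.011  0.004 -1.   ] z [ 0.967  0.255 -0.01 ] q [-0.41  0.09  1.74 -0.    1.33 -0.66]
turn deg [ 0.56 -0.1  -0.37]
```

View pics/z7.png

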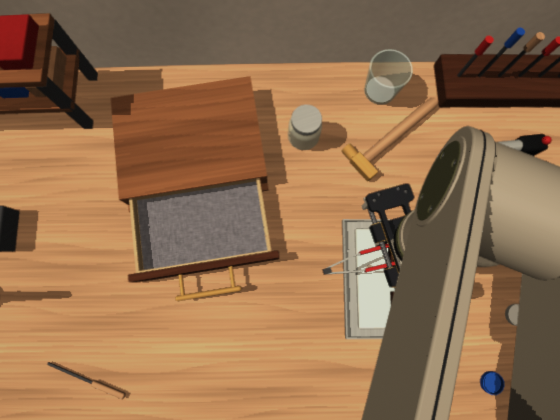

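View pics/z8.png

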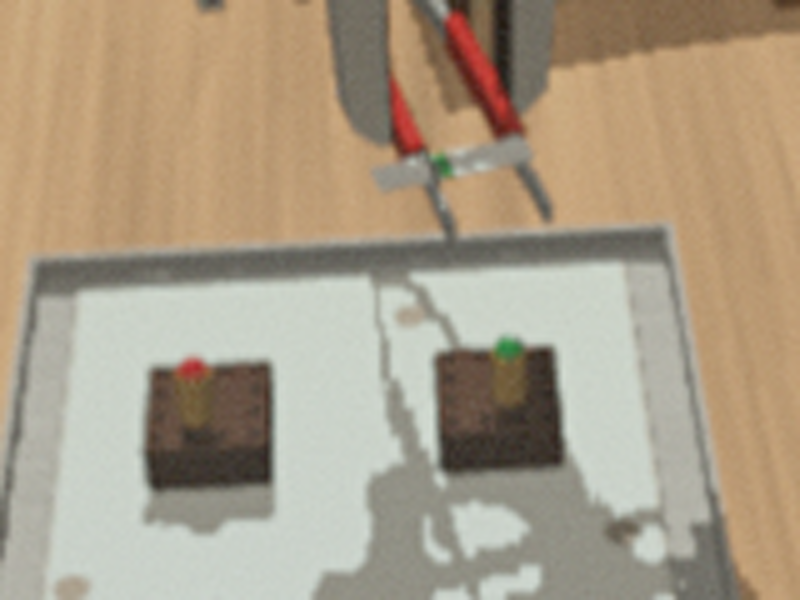

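```bash
cat >> h.py <<'E'
def tw(op,dz=.0157,pitch=0.,dx=0.):
    """key points of tweezers in tool frame. tool x = tips, tool y = down, tool z = fixed arm side"""
    o=(op-.037)/2; gap=.024+(op-.037)/.64
    P={'fix_end':(.065,.001,.0135+o),'spr_end':(.065,.001,.0135+o-.003-gap),'mid':(.058,.001,.012+o-gap/2),
       'hinge':(-.105,0,o),'fixgrip_c':(-.005,-.008,.01475+o),'fixgrip_f':(.030,-.008,.01475+o),'fixgrip_b':(-.040,-.008,.01475+o)}
    out={}
    for k,v in P.items():
        v=np.array(v); v=np.array([v[0]+dx,v[1]-v[0]*np.tan(pitch)+dz,v[2]]); out[k]=v
    return out
E
python3 - <<'E'
from h import *
s,M=st()
T=tw(s['opening'])
for k,v in T.items():
    W=np.array(s['tool_pos'])+M@v; print(k,W.round(4),'side',proj('side',W)[0].round(1),'top',proj('top',W)[0].round(1))
im=cv2.imread('pics/top9.png')[225:300,310:410];cv2.imwrite('pics/z9.png',cv2.resize(im,(800,600),interpolation=cv2.INTER_CUBIC))
im=cv2.imread('pics/side9.png')[180:280,200:300];cv2.imwrite('pics/z10.png',cv2.resize(im,(600,600),interpolation=cv2.INTER_CUBIC))
E
```

```text
t 13.85 pos [ 0.5239 -0.1691  0.1291] op 0.0400 F [ 0.52 -0.06 -0.93]
x [ 0.256 -0.967 -0.006] y [-0.011  0.004 -1.   ] z [ 0.967  0.256 -0.009] q [-0.4   0.09  1.74 -0.    1.33 -0.66]
fix_end [ 0.5548 -0.228   0.1118] side [259.8 263.5] top [415.3 237.7]
spr_end [ 0.5242 -0.2361  0.1121] side [240.9 267.9] top [421.3 254.5]
mid [ 0.5377 -0.2253  0.112 ] side [248.9 263. ] top [414.7 247.2]
hinge [ 0.4983 -0.0671  0.114 ] side [220.6 209.1] top [328.2 271.1]
fixgrip_c [ 0.5382 -0.16    0.1212] side [246.  234.2] top [380.1 247. ]
fixgrip_f [ 0.5472 -0.1939  0.121 ] side [253.  246.2] top [398.6 241.6]
fixgrip_b [ 0.5292 -0.1262  0.1214] side [239.4 223. ] top [361.4 252.5]
```

View pics/z9.png

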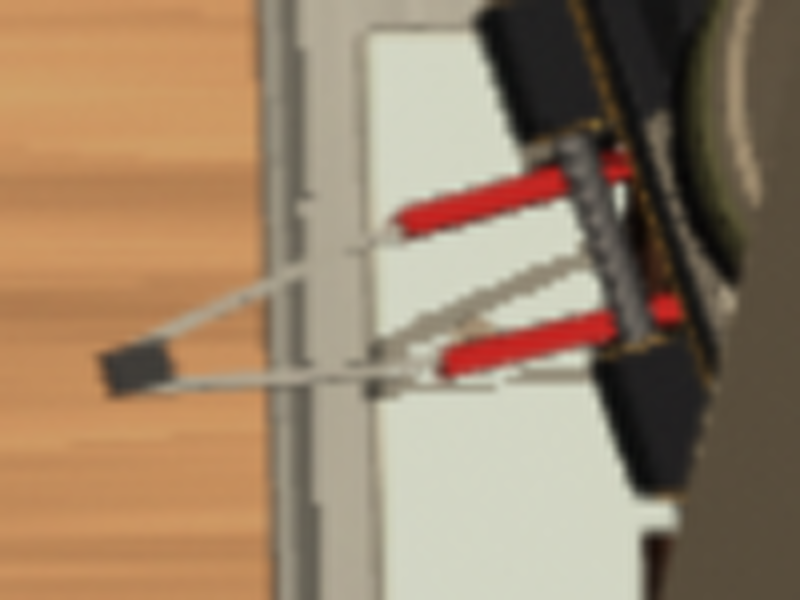

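View pics/z10.png

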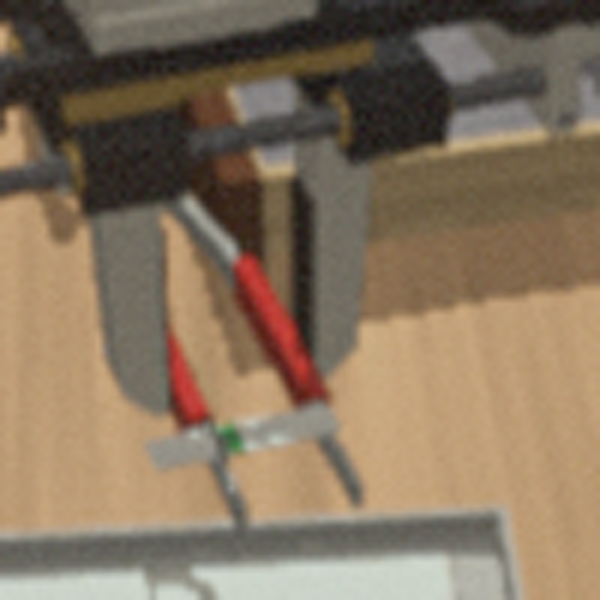

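Request:
carry_out(
  motion=[0.003,0.01,0,0.5,-0.1,-0.3,-0.14,0.002,0.01,0,0,0,0,-0.14,0,0.008,0,0,0,0,-0.14,0,0,0,0,0,0,-0.14,0,0,0,0,0,0,-0.14],
)

```text
t: 14.35
tool_pos: [0.5256, -0.1725, 0.0986]
orientation: [-1.322, 1.013, -1.013]
force: [-0.6, -0.4, -0.6]
opening: 0.0402
```

```bash
cat >> h.py <<'E'
def look(tag,tgt,zang=14.9,dx=0):
    plan(tgt,zang,1); tilt(zang); s,M=st()
    for k,v in tw(s['opening'],dx=dx).items():
        W=np.array(s['tool_pos'])+M@v; print(k,W.round(4),'side',proj('side',W)[0].round(1))
    im=imaging.read_camera('side'); cv2.imwrite(f'pics/{tag}f.png',im)
    cv2.imwrite(f'pics/{tag}.png',cv2.resize(im[235:315,200:300],(800,640),interpolation=cv2.INTER_CUBIC)[:600])
E
python3 - <<'E'
from h import *
look('a1',[.5255,-.1742,.0687],dx=-.0015)
E
```

```text
t 14.35 pos [ 0.5256 -0.1725  0.0986] op 0.0402 F [-0.57 -0.43 -0.62]
x [ 0.26  -0.966 -0.001] y [ 0.     0.001 -1.   ] z [0.966 0.26  0.   ] q [-0.41  0.12  1.77  0.    1.26 -0.67]
dist/row 0.029971046464220583 tilt y [ 2.e-04  7.e-04 -1.e+00]
(np.float64(0.0016), np.float64(0.0299), np.float64(-0.0006), 0, np.float64(0.19), 0)
t 14.35 pos [ 0.5256 -0.1725  0.0986] op 0.0402 F [-0.57 -0.43 -0.62]
x [ 0.26  -0.966 -0.001] y [ 0.     0.001 -1.   ] z [0.966 0.26  0.   ] q [-0.41  0.12  1.77  0.    1.26 -0.67]
turn deg [-0.02  0.19 -0.04]
t 14.35 pos [ 0.5256 -0.1725  0.0986] op 0.0402 F [-0.57 -0.43 -0.62]
x [ 0.26  -0.966 -0.001] y [ 0.     0.001 -1.   ] z [0.966 0.26  0.   ] q [-0.41  0.12  1.77  0.    1.26 -0.67]
fix_end [ 0.5567 -0.2299  0.0819] side [261.1 278.5]
spr_end [ 0.5259 -0.2382  0.0819] side [242.4 283.3]
mid [ 0.5395 -0.2273  0.0819] side [250.4 278.2]
hinge [ 0.4995 -0.0692  0.083 ] side [222.  223.5]
fixgrip_c [ 0.5397 -0.1619  0.0909] side [247.3 249.1]
fixgrip_f [ 0.5488 -0.1957  0.0909] side [254.3 261.2]
fixgrip_b [ 0.5306 -0.1282  0.091 ] side [240.7 237.7]
```

View pics/a1.png

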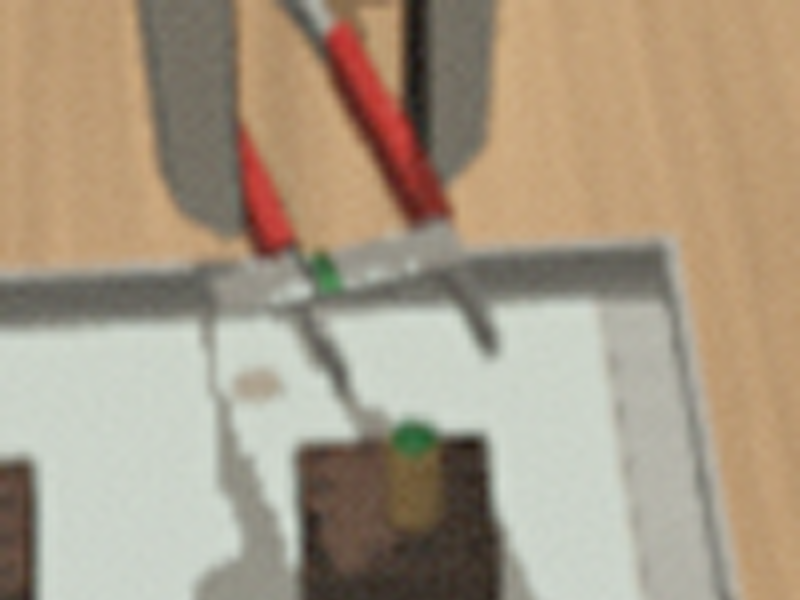

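```bash
python3 - <<'E'
from h import *
print(proj('side',[[.54,-.2288,.062],[.54,-.2288,.05],[.54,-.2288,.038]]))
a=cv2.imread('pics/a1f.png')[280:306,236:268]; cv2.imwrite('pics/a1z.png',cv2.resize(a,(768,624),interpolation=cv2.INTER_NEAREST)[:600])
E
```

```text
[[250.93482689 288.02088284]
 [251.03394662 293.46165134]
 [251.13182761 298.81424517]]
```

View pics/a1z.png

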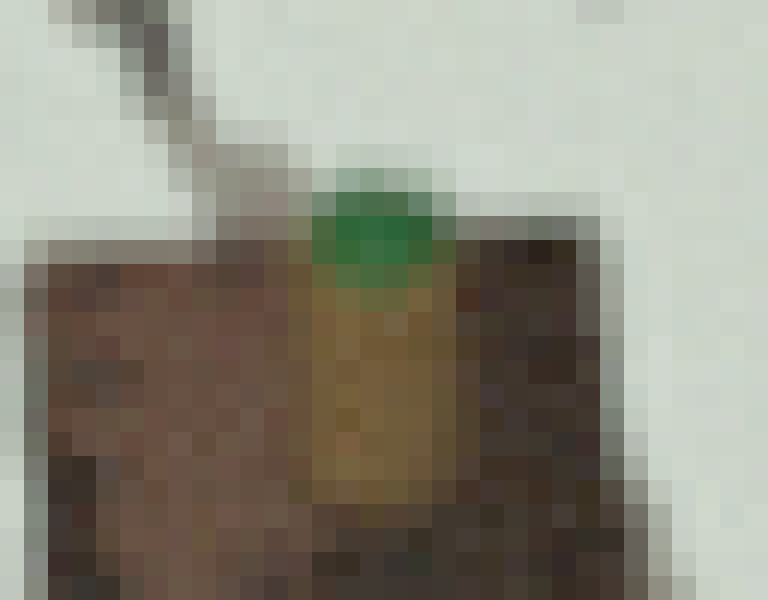

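Request:
carry_out(
  motion=[0.001,0.005,0,0,0.15,0,-0.14,0,0.007,0,0,0,0,-0.14,0,0.006,0,0,0,0,-0.14,0,0.004,0,0,0,0,-0.14,0,0,0,0,0,0,-0.14],
)

```text
t: 14.9
tool_pos: [0.5262, -0.1736, 0.0752]
orientation: [-1.32, 1.015, -1.015]
force: [-0.1, -1.2, -0.7]
opening: 0.0403
```

```bash
python3 - <<'E'
from h import *
look('a2',[.5257,-.1742,.0687],dx=-.0015)
E
```

```text
t 14.90 pos [ 0.5262 -0.1736  0.0752] op 0.0403 F [-0.07 -1.23 -0.65]
x [ 0.258 -0.966 -0.   ] y [ 0.001  0.    -1.   ] z [0.966 0.258 0.001] q [-0.41  0.15  1.78  0.    1.22 -0.67]
dist/row 0.006502254040710718 tilt y [ 9.e-04  5.e-04 -1.e+00]
(np.float64(0.0004), np.float64(0.0065), np.float64(-0.0006), 0, np.float64(0.02), 0)
t 14.90 pos [ 0.5262 -0.1736  0.0752] op 0.0403 F [-0.07 -1.23 -0.65]
x [ 0.258 -0.966 -0.   ] y [ 0.001  0.    -1.   ] z [0.966 0.258 0.001] q [-0.41  0.15  1.78  0.    1.22 -0.67]
turn deg [-0.06  0.02 -0.01]
t 14.90 pos [ 0.5262 -0.1736  0.0752] op 0.0403 F [-0.07 -1.23 -0.65]
x [ 0.258 -0.966 -0.   ] y [ 0.001  0.    -1.   ] z [0.966 0.258 0.001] q [-0.41  0.15  1.78  0.    1.22 -0.67]
fix_end [ 0.5572 -0.2311  0.0585] side [261.5 289.8]
spr_end [ 0.5262 -0.2393  0.0584] side [243.  294.7]
mid [ 0.5399 -0.2284  0.0584] side [250.9 289.5]
hinge [ 0.5003 -0.0703  0.0595] side [223.1 234. ]
fixgrip_c [ 0.5403 -0.1631  0.0675] side [247.9 260.2]
fixgrip_f [ 0.5493 -0.1969  0.0675] side [254.8 272.4]
fixgrip_b [ 0.5313 -0.1293  0.0675] side [241.4 248.6]
```

View pics/a2.png

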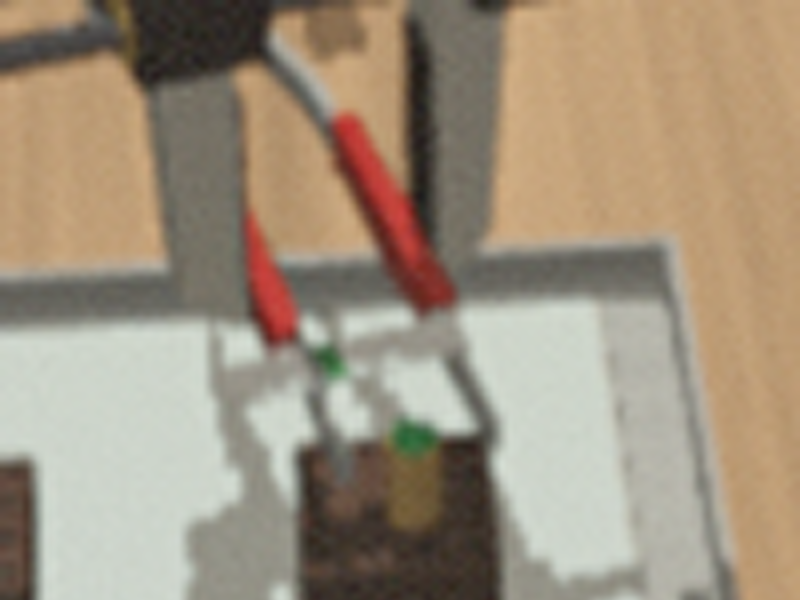

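Request:
carry_out(
  motion=[0.0005,0.003,0,0,0,0,-0.14,0,0.002,0,0,0,0,-0.14,0,0.001,0,0,0,0,-0.14,0,0,0,0,0,0,-0.18,0,0,0,0,0,0,-0.2],
)

```text
t: 15.45
tool_pos: [0.5269, -0.1744, 0.0696]
orientation: [-1.32, 1.014, -1.017]
force: [0.5, -1.1, -0.3]
opening: 0.0378
```

Request:
carry_out(
  motion=[0,0,0,0,0,0,-0.205,0,0,0,0,0,0,-0.205,0,0,0,0,0,0,-0.205,0,0,0,0,0,0,-0.205,0,0,0,0,0,0,-0.205],
)

```text
t: 15.95
tool_pos: [0.5272, -0.1745, 0.0701]
orientation: [-1.32, 1.013, -1.017]
force: [-0.2, 0.1, -1.2]
opening: 0.0369
```

```bash
python3 - <<'E'
from h import *
print(np.mean([robot.read_state()['opening'] for _ in range(20)]))
look('a3',[.5257,-.1742,.0687],dx=-.0015)
E
```

```text
0.03689011794658466
t 15.95 pos [ 0.5272 -0.1745  0.0701] op 0.0369 F [-0.19  0.1  -1.23]
x [ 0.258 -0.966  0.001] y [ 0.003 -0.    -1.   ] z [0.966 0.258 0.003] q [-0.41  0.15  1.78  0.    1.2  -0.67]
dist/row 0.0020818299366905726 tilt y [ 2.8e-03 -4.0e-04 -1.0e+00]
(np.float64(-0.0007), np.float64(0.0014), np.float64(-0.0014), 0, np.float64(0.02), 0)
t 15.95 pos [ 0.5272 -0.1745  0.0701] op 0.0369 F [-0.19  0.1  -1.23]
x [ 0.258 -0.966  0.001] y [ 0.003 -0.    -1.   ] z [0.966 0.258 0.003] q [-0.41  0.15  1.78  0.    1.2  -0.67]
turn deg [-0.15  0.02  0.06]
t 15.95 pos [ 0.5272 -0.1745  0.0701] op 0.0369 F [-0.19  0.1  -1.23]
x [ 0.258 -0.966  0.001] y [ 0.003 -0.    -1.   ] z [0.966 0.258 0.003] q [-0.41  0.15  1.78  0.    1.2  -0.67]
fix_end [ 0.5566 -0.2324  0.0535] side [261.3 292.6]
spr_end [ 0.5307 -0.2393  0.0534] side [245.8 296.8]
mid [ 0.5419 -0.2291  0.0534] side [252.1 292. ]
hinge [ 0.4998 -0.0716  0.0543] side [222.9 236.7]
fixgrip_c [ 0.5398 -0.1645  0.0624] side [247.7 263. ]
fixgrip_f [ 0.5488 -0.1983  0.0624] side [254.6 275.3]
fixgrip_b [ 0.5308 -0.1306  0.0624] side [241.2 251.4]
```

View pics/a3.png

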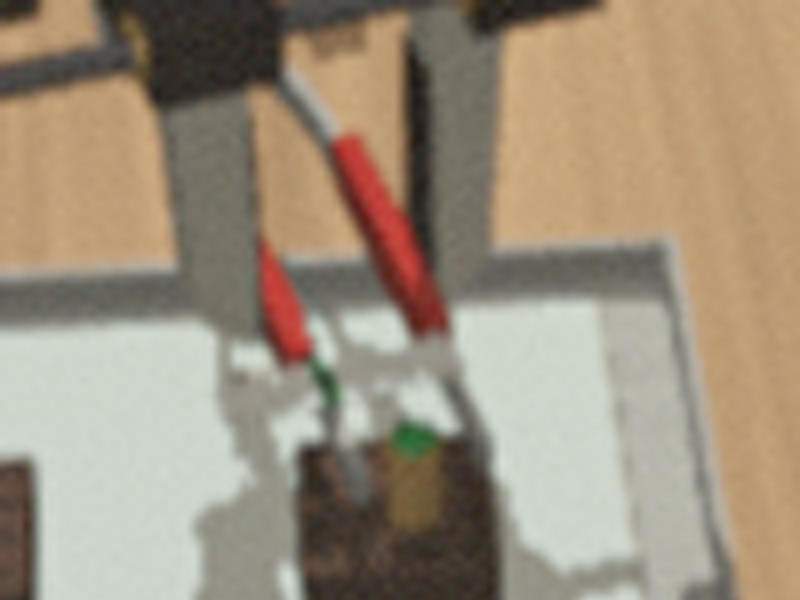

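```bash
python3 - <<'E'
from h import *
im=cv2.imread('pics/a3f.png')
s,M=st(); o=im[272:304,234:274]; big=cv2.resize(o,(800,640),interpolation=cv2.INTER_NEAREST)
f=lambda p:tuple(int(x) for x in ((p-[234,272]+.5)*20).round())
for k,v in tw(s['opening'],dx=-.0015).items():
    p=proj('side',np.array(s['tool_pos'])+M@v)[0]; cv2.circle(big,f(p),4,(255,0,255),1)
for z in(.038,.05,.062): cv2.circle(big,f(proj('side',[.54,-.2288,z])[0]),4,(255,255,0),1)
cv2.imwrite('pics/a3z.png',big[:600])
E
```

```text
t 16.00 pos [ 0.5272 -0.1745  0.0701] op 0.0371 F [ 0.26 -0.53 -0.43]
x [ 0.258 -0.966  0.001] y [ 0.003 -0.    -1.   ] z [0.966 0.258 0.003] q [-0.41  0.15  1.78  0.    1.2  -0.67]
```

View pics/a3z.png

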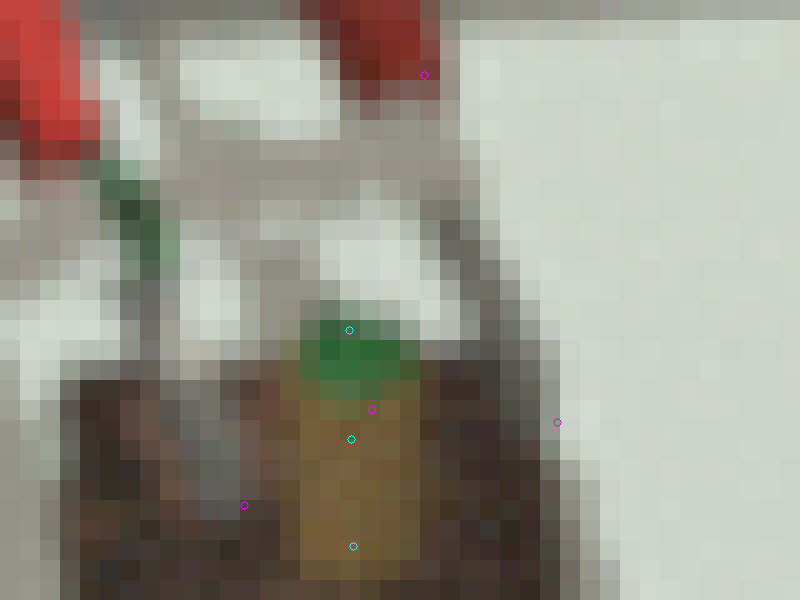

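Request:
carry_out(
  motion=[0,0.002,0,0,0,0,-0.205,0,0.001,0,0,0,0,-0.205,0,0,0,0,0,0,-0.205,0,0,0,0,0,0,-0.205,0,0,0,0,0,0,-0.205],
)

```text
t: 16.5
tool_pos: [0.5271, -0.1745, 0.0666]
orientation: [-1.32, 1.013, -1.017]
force: [-0.1, -0.2, -0.3]
opening: 0.0372
```

```bash
python3 - <<'E'
from h import *
ims=[]
for i in range(4):
    ims.append(imaging.read_camera('side').astype(float)); s,M=st()
im=np.mean(ims,0).astype(np.uint8); cv2.imwrite('pics/a4f.png',im)
o=im[272:304,234:274]; big=cv2.resize(o,(800,640),interpolation=cv2.INTER_CUBIC)
f=lambda p:tuple(int(x) for x in ((p-[234,272]+.5)*20).round())
for k,v in tw(s['opening'],dx=-.0015).items():
    p=proj('side',np.array(s['tool_pos'])+M@v)[0]; cv2.circle(big,f(p),4,(255,0,255),1)
cv2.imwrite('pics/a4z.png',big[:600])
im=imaging.read_camera('top'); cv2.imwrite('pics/a4t.png',cv2.resize(im[200:345,300:460],(662,600),interpolation=cv2.INTER_CUBIC))
E
```

```text
t 16.55 pos [ 0.5271 -0.1745  0.0666] op 0.0371 F [-0.78 -0.69 -1.01]
x [ 0.258 -0.966  0.001] y [ 0.003 -0.    -1.   ] z [0.966 0.258 0.002] q [-0.41  0.16  1.78  0.    1.2  -0.67]
t 16.60 pos [ 0.5271 -0.1745  0.0667] op 0.0370 F [-0.47  0.9  -0.77]
x [ 0.258 -0.966  0.001] y [ 0.003 -0.    -1.   ] z [0.966 0.258 0.002] q [-0.41  0.16  1.78  0.    1.2  -0.67]
t 16.65 pos [ 0.5272 -0.1745  0.0667] op 0.0373 F [-0.55 -0.04 -1.12]
x [ 0.258 -0.966  0.001] y [ 0.003 -0.    -1.   ] z [0.966 0.258 0.003] q [-0.41  0.16  1.78  0.    1.2  -0.67]
t 16.70 pos [ 0.5272 -0.1745  0.0667] op 0.0370 F [-0.94  0.72 -0.7 ]
x [ 0.258 -0.966  0.001] y [ 0.003 -0.    -1.   ] z [0.966 0.258 0.003] q [-0.41  0.16  1.78  0.    1.2  -0.67]
```

View pics/a4z.png

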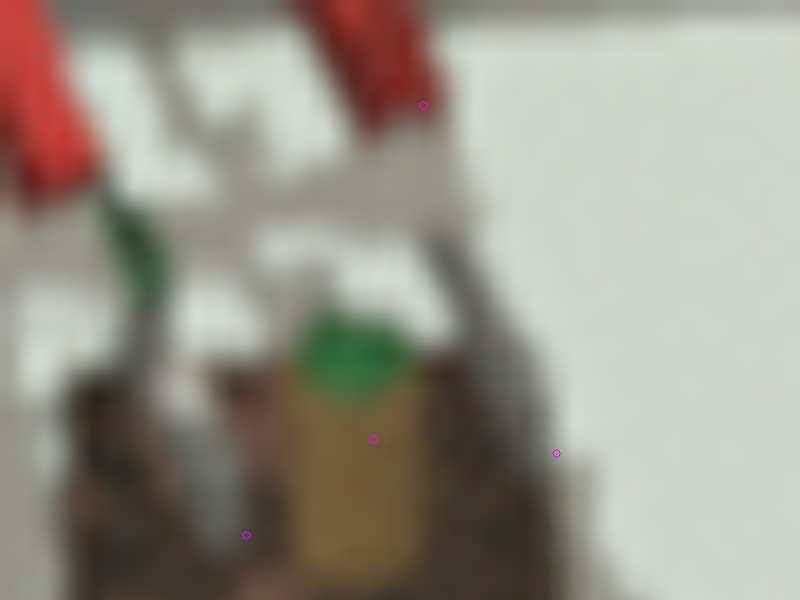

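View pics/a4t.png

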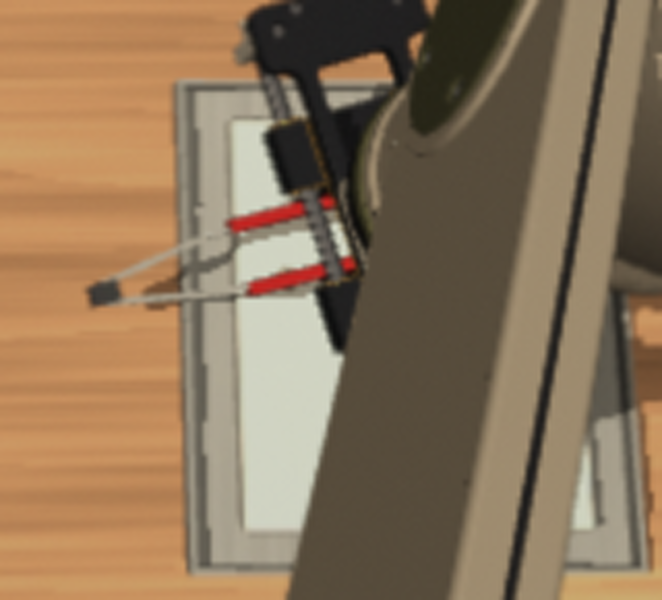

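View pics/a4f.png

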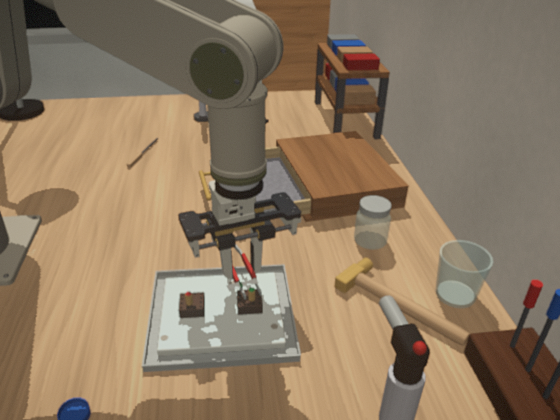

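```bash
python3 - <<'E'
from plant import robot
print(robot.close_job())
E
```

```text
the job is handed in; nothing more can be done
None
```

The drawer is out at its stop, and the arm is still holding the tweezers over the green setting at the marked gap. The job was handed in at about 16.8 s; no verdict was reported.

**Drawer:** I pulled it out 150 mm, where the pull force jumped to about 35 N, and left it open.

**Tweezers:** I gripped them across the red grips and brought them over the tray. I lowered them around the green setting and then squeezed to a 37.1 mm opening, which is a tip gap of about 24 mm.

**Last checks:**
- **Pointer and gap:** the side picture shows the black pointer on the green mark. The opening held at 37.0–37.3 mm over the last readings.
- **Centring:** in the side picture the green setting stands midway between the tips, within about 0.2 pixel. My geometric estimate put the middle about 1 mm to one side, and I went by the picture.
- **Height:** the tips' middle is about 50 mm above the bench, so they are below the setting's top at 62 mm and clear of the brick.
- **Settings and contact:** both settings stand where they were in the side picture. The force reading showed only about the tweezers' weight, so they rest on nothing.

**Not confirmed directly:** the arm hid the tips from the top camera. Centring and gap were therefore checked only from the side camera and the joint readings. I judged the tweezers level only from how well their projected points matched the pictures, good to about 1.5°.

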